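Tidy the fitter's bench: nest the pots, sort the nuts

ROBOT

A 6-joint arm with a two-finger parallel gripper is mounted at the origin on the work surface. World frame = base frame: x ahead of the robot, y to its left, z up, the work surface at z = 0. Lengths are in m, angles in rad, forces in N, time in s.
With the tool pointing down it reaches from about 0.325 to 0.9 m from the base axis. Payload 6.1 kg.
Tool frame: the origin (TCP) lies on the centre line of the jaws, within the pads' length; the fingertips stand 8 mm ahead of it and the grasp point (between the pads) lies 11 mm behind it; z points along the fingers, y is the line along which they close (so a half turn about z gives the same grasp; the last joint's range is limited). The gripper opens to 85 mm and grips with 20 to 120 N. Pads are 22 mm wide; open, the fingers measure 114 mm over their backs; the gripper's body (76 mm by 85 mm) begins 54 mm behind the grasp point. The pads swing forward as they close: fully open they stand 13 mm farther back than shut.
Start: joints at [-1.475, 0.22, 1.526, -0, 1.395, -0.126], TCP at [0.137, -0.61, 0.239] pointing down, gripper open.
Joint ranges: [-2.98, 2.98], [-0.91, 2.08], [0.09, 2.57], [-1.24, 4.39], [0.2, 2.65], [-2.68, 2.68]. Speed limits (rad/s): [2.57, 2.57, 3.01, 3.14, 3.14, 3.14].

INTERFACE

Orientations are given as a rotation vector (axis times angle).
In Python, from cell import readout, vision, bot gives the robot as it stands.
- The arm moves only by the tool drive_tool, never from a script. Its argument "plan" is a list of rows, each an object with "linear": the shift along the tool's x, y, z as a fraction of full scale, a list of three; "delta_rot": the turn, a rotation vector about the tool's x, y, z as a fraction of full scale, a list of three; "claw": the opening, from 0 (shut) to 1 (fully open). A call has 1 to 12 rows; each row is the pose to reach, as a shift and turn from the pose commanded when the call began, along the tool's axes at that moment; what a row does not reach only later rows make up. Full scale, the value 1, is 0.75 m for a shift and 90 degrees for a turn. A row lasts 1/12 s, in which the tool goes at most 41.7 mm and 7.16 degrees, less where a joint would pass 70% of its speed; a pose out of reach is approached as far as the arm can. A call with a number of a shift or a turn outside -1 to 1 is refused whole. A call with a gripper value outside its range is refused whole. The fingers move at their own pace and stop on an object; "squeeze" is the grip in N (left out, the last holds). Time passes only in rows, so rows that repeat a pose let the fingers close. It gives the time, the measured TCP pose, the force, the opening and the grip force at its end, in the units of the state.
- readout.get_state(): the state, without advancing time (a new reading comes with each control period).
- vision.get_image(name): name is "scene" or "side" or "wrist"; returns a dict with "color" (480x640x3 uint8, red, green, blue), "camera_matrix" (3x3 intrinsics, pixels), "k1" (the pictures are not rectified: a ray, as slopes to the right and down, at radius r is drawn at 1 + k1 r^2 times it, then the intrinsics apply), "cam_to_world" (4x4, takes a point from camera to world coordinates); the wrist camera has in their place "hand_eye" (4x4, takes a point from camera to tool coordinates, whose origin is the TCP and whose axes are the flange's). Camera axes: x right, y down, z forward; pixel columns grow to the right and rows downward; lengths in m; the calibration is good to about 2 mm. A picture is of the moment at which its call begins: read the wrist's pose just before it. There is no depth.
- bot.close_job(): hands the job in; it is judged then, once.
Trained networks look in the newest picture that a camera, given by its name, has taken for a name from the list of things; names that differ only in an ending like _2 or _b are one class to them, and where a whole thing is asked for, a point or a joint stands for the part that bears it (a point fixed in the world has none). Each returns a list of dicts, best first, with "conf" (0 to 1); they miss things now and then, are a little off and sometimes report something else, mostly with a low value. They report only what shows in the picture. A call takes as long as a camera call.
- vision.search_frame(label, camera): "at" ([x, y, z] in m, in the coordinates of the camera as it stood for that picture, good to about 4 mm: the middle of the surface that is visible of it).
- vision.outline_of(label, camera): "pixels" (480x640 bool, what is visible of it).
- vision.tip_of(label, camera): "at" ([x, y, z] in m, in the coordinates of the camera as it stood for that picture, good to about 4 mm: a listed point, or the origin of a listed thing).
The state is a dict: "t": time; "q": joint angles; "dq": joint speeds; "tau": joint torques, N m; "position": TCP position; "tcp_rot": TCP orientation; "ft_force": force on the tool from outside, world axes, zero at the start; "ft_torque": the same for the moment, N m; "finger_gap": opening from 0.0 (shut) to 1.0 (fully open); "grasp_force": force on a finger pad.
Only numpy, scipy, OpenCV 4.12 (cv2) and the standard library are available. Lean on these libraries where they do the work, as an engineer would, in place of code of your own. Each camera call takes 0.05 s, during which the arm holds its last target. There are 200 camera calls.

TASK

Tidy the bench beside the machine. Stand the widest round pot upright on the black rubber pad with its whole base on the pad, then nest the middle round pot in it and after that the slim round pot in the middle one, each standing upright on the bottom of the one outside it. Also lay the large hexagonal nut flat in the larger wooden tray and the small hexagonal nut flat in the smaller one, whenever it suits, and leave the square pot and the round collar where they stand.

Things in the scene. Friction and masses are not known exactly. Their poses are not given: they have to be found in the camera images.
- pot_wide: Round open-topped steel pot, the widest and lowest of three: outside diameter 68 mm, height 50 mm, straight walls 2.5 mm thick, bottom 4 mm thick, about 0.17 kg. Loose, upright at the start. Origin: centre of its underside, z up through the mouth.
- pot_middle: Round open-topped steel pot, the middle one of three: outside diameter 48 mm, height 78 mm, straight walls 2.5 mm thick, bottom 4 mm thick, about 0.15 kg. It fits in pot_wide with 7.5 mm of play all round and then stands 32 mm above its rim. Loose, upright at the start. Origin: centre of its underside, z up.
- pot_slim: Round open-topped steel pot, the slimmest and tallest of three: outside diameter 30 mm, height 106 mm, straight walls 2.5 mm thick, bottom 4 mm thick, about 0.11 kg. It fits in pot_middle with 6.5 mm of play all round and then stands 32 mm above its rim. Loose, upright at the start. Origin: centre of its underside, z up.
- nut_large: Large steel hexagonal nut lying flat: 46 mm across flats (53 mm across corners), 24 mm high, 30 mm bore, about 0.2 kg. Loose. Origin: centre of its underside, z up along the bore; x points at the middle of a flat, so flats face along x and every 60 degrees from it.
- nut_small: Small steel hexagonal nut lying flat: 30 mm across flats (34.6 mm across corners), 18 mm high, 19 mm bore, about 0.065 kg. Loose. Origin: centre of its underside, z up along the bore; x points at the middle of a flat, so flats face along x and every 60 degrees from it.
- pad: Round black rubber pad lying fixed on the bench: diameter 100 mm, 5 mm thick. The place for the widest pot. Origin: centre of its underside (bench level); its top is 5 mm higher.
- tray_large: The larger of two square wooden trays, fixed to the bench: 92 mm square outside, inside 76 mm square, floor 8 mm above the bench, rim 16 mm above the bench (8 mm deep). The place for the large nut. Origin: centre of its underside, at bench level; x and y along its sides.
- tray_small: The smaller of two square wooden trays, fixed to the bench: 74 mm square outside, inside 58 mm square, floor 8 mm above the bench, rim 14 mm above the bench (6 mm deep). The place for the small nut. Origin: centre of its underside, at bench level; x and y along its sides.
- square_pot: Square open-topped steel pot, 50 mm square and 78 mm high, 2.5 mm walls. Not part of the job: it stays where it stands. Loose. Origin: centre of its underside.
- collar: Plain round steel collar (spacer ring), thin-walled, outside diameter 46 mm, bore 36 mm, 24 mm high: not a nut, it stays where it lies. Loose. Origin: centre of its underside.

How it is judged:
On the way, in this order (a step that is already met when the one before it is completed fails the run):
1. the widest pot stands on the pad (horizontal distance between pot_wide and pad below 0.016 m and z of pot_wide in the frame of pad between 0.002 and 0.009 m and angle between pot_wide's own z axis and vertical below 0.1 rad), for 0.2 s.
2. the middle pot stands in the widest (horizontal distance between pot_middle and pot_wide below 0.012 m and z of pot_middle in the frame of pot_wide between 0.001 and 0.008 m and angle between pot_middle's own z axis and vertical below 0.1 rad), for 0.2 s.
3. the slim pot stands in the middle one (horizontal distance between pot_slim and pot_middle below 0.012 m and z of pot_slim in the frame of pot_middle between 0.001 and 0.008 m and angle between pot_slim's own z axis and vertical below 0.1 rad), for 0.2 s.
At the end, for the whole second after the job is handed in: Wide pot on the pad (centres within 16 mm), middle pot on its bottom, slim pot on the bottom of that (12 mm; heights within 4 mm), all upright within 0.1 rad; large nut flat on the larger tray's floor, small nut on the smaller's (24 mm); all at rest (20 mm/s) (all of step 1 and all of step 2 and all of step 3 and horizontal distance between nut_large and tray_large below 0.024 m and (z of nut_large in the frame of tray_large between 0.005 and 0.0115 m or (z of nut_large in the frame of tray_large between 0.029 and 0.0365 m and angle between nut_large's own z axis and vertical above 3 rad)) and angle between the z axis of nut_large and the z axis of tray_large, either way round below 0.12 rad and horizontal distance between nut_small and tray_small below 0.024 m and (z of nut_small in the frame of tray_small between 0.005 and 0.0115 m or (z of nut_small in the frame of tray_small between 0.023 and 0.0305 m and angle between nut_small's own z axis and vertical above 3 rad)) and angle between the z axis of nut_small and the z axis of tray_small, either way round below 0.12 rad and linear speed of each of pot_wide, pot_middle, pot_slim, nut_large, nut_small below 0.02 m/s); the robot touches nothing.
It fails at once if the square pot is moved more than 20 mm (distance of square_pot from where it was at the start of the episode above 0.02 m).
It fails at once if the round collar is moved more than 20 mm (distance of collar from where it was at the start of the episode above 0.02 m).
It also fails if it takes over 131 s, if anything falls off the work surface, if the arm or the gripper's body presses on something with over 40 N, if the wrist force passes 120 N, or if a joint passes its speed limit or range.

## Working session

There is one attempt and no reset: what is moved stays moved. The work goes in short steps, Python scripts to look and compute and a tool call to move; the robot and the scene stay as the last step left them, time stands still between calls to the robot, and variables do not carry over. Pictures are saved under pics/ and viewed, at most 17 in all, crops included, and the job is handed in when it is done.

Besides the shell and the picture viewer there is one more tool, called after "Call:" in YAML: its name, and indented under it one key for each argument. drive_tool: Moves the arm, as the interface text tells. Shift numbers are shares of 0.75 m and turn numbers shares of 90 degrees, none past 1 either way. Its arguments: {"type":"object","properties":{"plan":{"type":"array","items":{"type":"object","properties":{"linear":{"type":"array","items":{"type":"number"}},"delta_rot":{"type":"array","items":{"type":"number"}},"claw":{"type":"number"}}}},"squeeze":{"type":"number"}},"required":["plan"]}

```bash
ls; mkdir -p pics; cat > h.py <<'E'
import numpy as np, cv2
from scipy.spatial.transform import Rotation as R
from cell import readout, vision, bot
N=["pot_wide","pot_middle","pot_slim","nut_large","nut_small","pad","tray_large","tray_small","square_pot","collar"]
def pose(s=None):
    s=s or readout.get_state(); T=np.eye(4); T[:3,:3]=R.from_rotvec(s["tcp_rot"]).as_matrix(); T[:3,3]=s["position"]; return T
def img(c,save=None):
    T=pose() if c=="wrist" else None
    d=vision.get_image(c); d["T"]=T@d["hand_eye"] if c=="wrist" else d["cam_to_world"]
    if save: cv2.imwrite("pics/"+save,d["color"][:,:,::-1])
    return d
def w(d,p): return (d["T"]@np.r_[p,1])[:3]
def ray(d,uv,z):
    """pixels -> world points on plane z"""
    K=np.array(d["camera_matrix"]); u=(np.atleast_2d(uv)-K[:2,2])/[K[0,0],K[1,1]]
    r=np.linalg.norm(u,axis=1,keepdims=True); q=r.copy()
    for _ in range(20): q=r/(1+d["k1"]*q*q)
    v=np.c_[u*q/np.maximum(r,1e-12),np.ones(len(u))]@d["T"][:3,:3].T; o=d["T"][:3,3]
    return o+v*((z-o[2])/v[:,2:])
def proj(d,P):
    p=np.linalg.inv(d["T"])@np.r_[P,1]; u=p[:2]/p[2]; u=u*(1+d["k1"]*(u@u)); K=d["camera_matrix"]
    return np.array([K[0][0]*u[0]+K[0][2],K[1][1]*u[1]+K[1][2]])
def move(target,rotvec_or_R=None):
    """shift in tool axes (fraction)"""
    T=pose(); return T[:3,:3].T@(np.array(target)-T[:3,3])/0.75
E
python3 - <<'E'
from h import *
s=readout.get_state(); print(s["t"],s["position"],R.from_rotvec(s["tcp_rot"]).as_matrix().round(3).tolist(),s["finger_gap"])
for c in ["scene","side"]:
    d=img(c,c+"0.png"); print(c,d["T"][:3,3].round(3),d["T"][:3,2].round(2))
    for n in N:
        for f in (vision.search_frame,vision.tip_of):
            print(n,f.__name__,[(w(d,x["at"]).round(3).tolist(),round(x["conf"],2)) for x in f(n,c)[:2]])
E
```

```text
pics
0.0 [ 0.13743538 -0.60906409  0.23818842] [[0.975, 0.22, -0.0], [0.22, -0.975, 0.002], [0.0, -0.002, -1.0]] 1.00165246144407
scene [1.29  0.141 0.804] [-0.71 -0.12 -0.7 ]
pot_wide call [([0.553, -0.446, 0.032], 0.84), ([0.53, 0.431, 0.018], 0.69)]
pot_wide call [([0.546, -0.449, -0.001], 0.7)]
pot_middle call [([0.645, -0.222, 0.05], 0.97), ([0.548, -0.446, 0.026], 0.26)]
pot_middle call [([0.629, -0.226, -0.0], 0.79), ([0.547, -0.448, -0.001], 0.74)]
pot_slim call [([0.379, -0.281, 0.066], 0.74), ([0.437, -0.169, 0.008], 0.34)]
pot_slim call [([0.372, -0.288, -0.0], 0.6), ([0.428, -0.172, 0.001], 0.26)]
nut_large call [([0.48, -0.0, 0.022], 0.65)]
nut_large call [([0.471, -0.002, 0.003], 0.93)]
nut_small call [([0.707, 0.013, 0.053], 0.66), ([0.629, 0.219, 0.007], 0.53)]
nut_small call [([0.369, 0.282, -0.002], 0.57)]
pad call [([0.435, 0.139, 0.004], 0.67), ([0.551, -0.442, 0.028], 0.27)]
pad call [([0.43, 0.14, -0.002], 0.73)]
tray_large call [([0.433, -0.171, 0.01], 0.81), ([0.708, 0.011, 0.051], 0.24)]
tray_large call [([0.433, -0.17, 0.002], 0.8)]
tray_small call [([0.628,
[... 743 characters left out ...]
0.001, -0.003], 0.54)]
nut_small call [([0.357, 0.286, 0.015], 0.7), ([0.52, 0.436, 0.02], 0.2)]
nut_small call [([0.361, 0.282, -0.001], 0.74), ([0.478, -0.002, -0.001], 0.55)]
pad call [([0.426, 0.143, 0.003], 0.82)]
pad call [([0.43, 0.14, -0.005], 0.81), ([0.541, -0.444, -0.001], 0.17)]
tray_large call []
tray_large call [([0.426, -0.169, -0.006], 0.95)]
tray_small call [([0.626, 0.224, 0.009], 0.94)]
tray_small call [([0.626, 0.218, 0.004], 0.58)]
square_pot call [([0.685, 0.024, 0.051], 0.72), ([0.628, 0.224, 0.009], 0.22)]
square_pot call [([0.694, 0.016, -0.0], 0.76)]
collar call [([0.52, 0.437, 0.02], 0.59), ([0.621, -0.217, 0.053], 0.59)]
collar call [([0.524, 0.435, 0.001], 0.95)]
```

View pics/scene0.png

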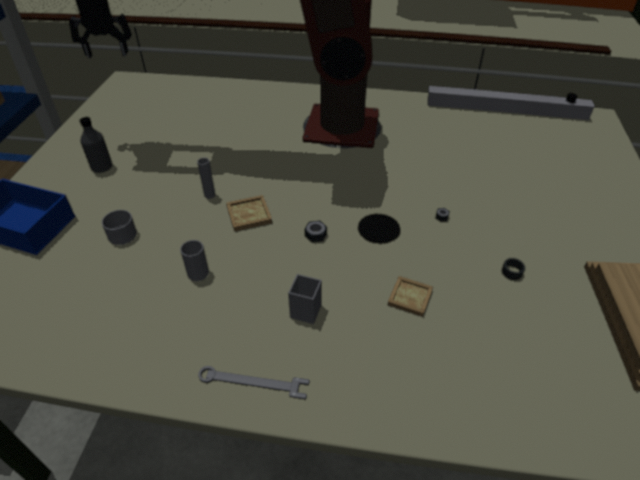

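View pics/side0.png

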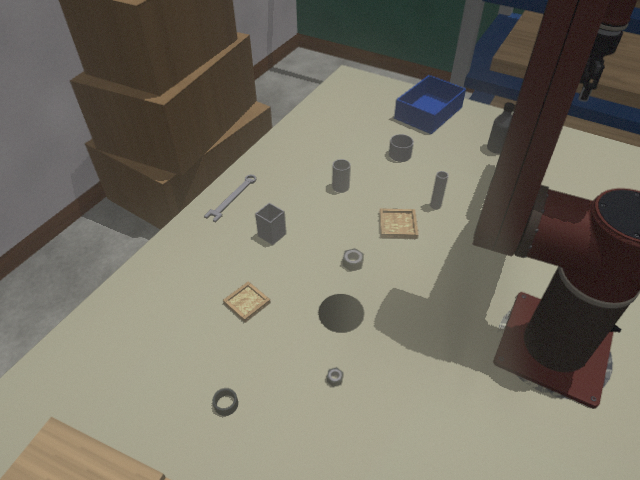

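```bash
cat >> h.py <<'E'
from scipy.optimize import minimize
def prism(kind,dim,h,x,y,yaw,z0=0):
    if kind=="c": a=np.linspace(0,2*np.pi,40,endpoint=False); r=dim/2
    if kind=="h": a=np.radians(30+60*np.arange(6))+yaw; r=dim/np.sqrt(3)
    if kind=="s": a=np.radians(45+90*np.arange(4))+yaw; r=dim/np.sqrt(2)
    return [(x+r*np.cos(t),y+r*np.sin(t),z) for t in a for z in (z0,z0+h)]
SH=dict(pot_wide=("c",.068,.05),pot_middle=("c",.048,.078),pot_slim=("c",.03,.106),nut_large=("h",.046,.024),nut_small=("h",.03,.018),
 pad=("c",.1,.005),tray_large=("s",.092,.016),tray_small=("s",.074,.014),square_pot=("s",.05,.078),collar=("c",.046,.024))
def fit(n,d,mask,xy,yaws=(0,),z0=0):
    """fit x,y,yaw of the thing's silhouette to a mask by overlap"""
    k,dim,h=SH[n]; m=mask.astype(np.uint8); S=4
    def f(p):
        P=np.array([proj(d,q) for q in prism(k,dim,h,p[0],p[1],p[2]/10,z0)])
        c=np.zeros((480*S//2,640*S//2),np.uint8)
        cv2.fillConvexPoly(c,cv2.convexHull(np.round((P+.5)*S/2*16-8).astype(np.int32)),1,shift=4)
        return -(c&M).sum()/max((c|M).sum(),1)
    M=cv2.resize(m,None,fx=S/2,fy=S/2,interpolation=cv2.INTER_NEAREST)
    b=None
    for y in yaws:
        r=minimize(f,[xy[0],xy[1],y*10],method="Nelder-Mead",options=dict(initial_simplex=[[xy[0],xy[1],y*10],[xy[0]+.006,xy[1],y*10],[xy[0],xy[1]+.006,y*10],[xy[0],xy[1],y*10+1.5]],maxiter=100))
        if b is None or r.fun<b.fun: b=r
    return b.x[0],b.x[1],b.x[2]/10,-b.fun
G=dict(pot_wide=(.545,-.446),pot_middle=(.630,-.228),pot_slim=(.370,-.288),nut_large=(.473,-.001),nut_small=(.364,.282),pad=(.43,.14),tray_large=(.43,-.17),tray_small=(.626,.219),square_pot=(.693,.016),collar=(.524,.435))
def measure(names,cams,G=G,z0=0):
    out={}
    for c in cams:
        d=img(c)
        for n in names:
            o=vision.outline_of(n,c); best=None
            for x in o[:3]:
                ys=(0,.35,.7) if SH[n][0]=="h" else (0,.5,1) if SH[n][0]=="s" else (0,)
                m=np.array(x["pixels"]); q=np.argwhere(m).mean(0)[::-1]
                if np.linalg.norm(q-proj(d,(*G[n],z0+SH[n][2]/2)))>40: continue
                best=fit(n,d,m,G[n],ys,z0); break
            print(n,c,None if best is None else np.round(best,4).tolist())
E
python3 - <<'E'
from h import *
for_=measure(["pot_wide","pot_middle","pot_slim","nut_large","nut_small","pad","tray_large","tray_small"],["scene","side"])
E
```

```text
pot_wide scene [0.6196, -0.4864, -0.8333, -0.0]
pot_middle scene None
pot_slim scene [0.3587, -0.2559, -0.3111, -0.0]
nut_large scene [0.4777, 0.0517, -0.55, -0.0]
nut_small scene [0.372, 0.242, 0.4, -0.0]
pad scene [0.4933, 0.2453, -1.1, -0.0]
tray_large scene [0.508, -0.05, -4.2, -0.0]
tray_small scene [0.7407, 0.187, 0.8167, -0.0]
pot_wide side [0.619, -0.444, -0.75, -0.0]
pot_middle side [0.668, -0.198, -1.1, -0.0]
pot_slim side [0.4105, -0.2885, -0.3625, -0.0]
nut_large side [0.5363, 0.0223, -0.35, -0.0]
nut_small side [0.386, 0.242, 0.4, -0.0]
pad side [0.5198, 0.1824, -0.8667, -0.0]
tray_large side [0.5107, -0.082, -2.8667, -0.0]
tray_small side Noneh.py:41: RuntimeWarning: overflow encountered in scalar negative
  return -(c&M).sum()/max((c|M).sum(),1)
```

The scene view shows wide pot at (119,227), middle (195,260), slim (206,178), large nut (316,231), small nut (443,214), pad (379,228), large tray (248,212), small tray (411,295), square pot (305,299) and collar (513,269). The side view agrees. The overlap score had an unsigned overflow, which I'll fix.

```bash
sed -i 's/return -(c&M).sum()\/max((c|M).sum(),1)/return -float((c\&M).sum())\/max(float((c|M).sum()),1)/' h.py
python3 - <<'E'
from h import *
measure(["pot_wide","pot_middle","pot_slim","nut_large","nut_small","pad","tray_large","tray_small"],["scene","side"])
print(np.array(img("wrist")["hand_eye"]).round(3).tolist())
E
```

```text
pot_wide scene [0.5439, -0.445, 0.0832, 0.9276]
pot_middle scene [0.6288, -0.2311, -0.0574, 0.9139]
pot_slim scene [0.3708, -0.2881, 0.0397, 0.8948]
nut_large scene [0.473, -0.0019, 0.4219, 0.931]
nut_small scene None
pad scene [0.4319, 0.1411, 0.0795, 0.9323]
tray_large scene None
tray_small scene [0.6259, 0.2189, 1.3223, 0.9478]
pot_wide side [0.5426, -0.4493, 0.1155, 0.9266]
pot_middle side [0.6269, -0.2326, 0.1256, 0.9282]
pot_slim side [0.3727, -0.2876, -0.0127, 0.8684]
nut_large side [0.4711, -0.0023, 0.2724, 0.9523]
nut_small side [0.3645, 0.287, 0.3323, 0.8979]
pad side [0.4283, 0.1401, 0.077, 0.9665]
tray_large side [0.4288, -0.1708, 0.4842, 0.9582]
tray_small side [0.6226, 0.219, 1.3403, 0.953]
[[-0.001, -0.958, -0.286, 0.073], [1.0, -0.001, -0.0, 0.0], [0.0, -0.286, 0.958, -0.134], [0.0, 0.0, 0.0, 1.0]]
```

```bash
cat >> h.py <<'E'
def go(xyz,yaw=None,T=None,say=True):
    """linear, delta_rot fractions from pose T (measured) to target, tool pointing down"""
    T=pose() if T is None else T; Rt=T[:3,:3]
    if yaw is None: yaw=np.arctan2(Rt[1,0],Rt[0,0])
    Rg=R.from_euler("z",yaw).as_matrix()@np.diag([1,-1,-1.])
    l=Rt.T@(np.array(xyz)-T[:3,3])/.75; r=R.from_matrix(Rt.T@Rg).as_rotvec()/(np.pi/2)
    print("linear",l.round(4).tolist(),"rot",r.round(4).tolist(),"yaw",round(yaw,3),"rows",int(np.ceil(max(np.linalg.norm(l)*.75/.0417,np.linalg.norm(r)*90/7.16))))
    N=np.eye(4); N[:3,:3]=Rg; N[:3,3]=xyz; return N
E
python3 -c "
from h import *
T=go((.543,-.447,.25)); go((.543,-.447,.026),T=T)"
```

```text
linear [0.5752, -0.0926, -0.0142] rot [0.0, -0.0, -0.0] yaw 0.222 rows 11
linear [0.0, 0.0, 0.2987] rot [0.0, 0.0, 0.0] yaw 0.222 rows 6
```

Call:
drive_tool:
  plan:
    - {"linear": [0.575,-0.093,-0.014],"delta_rot": [0,0,0],"claw": 1}
    - {"linear": [0.575,-0.093,-0.014],"delta_rot": [0,0,0],"claw": 1}
    - {"linear": [0.575,-0.093,-0.014],"delta_rot": [0,0,0],"claw": 1}
    - {"linear": [0.575,-0.093,-0.014],"delta_rot": [0,0,0],"claw": 1}
    - {"linear": [0.575,-0.093,-0.014],"delta_rot": [0,0,0],"claw": 1}
    - {"linear": [0.575,-0.093,-0.014],"delta_rot": [0,0,0],"claw": 1}
    - {"linear": [0.575,-0.093,-0.014],"delta_rot": [0,0,0],"claw": 1}
    - {"linear": [0.575,-0.093,-0.014],"delta_rot": [0,0,0],"claw": 1}
    - {"linear": [0.575,-0.093,-0.014],"delta_rot": [0,0,0],"claw": 1}
    - {"linear": [0.575,-0.093,-0.014],"delta_rot": [0,0,0],"claw": 1}
    - {"linear": [0.575,-0.093,-0.014],"delta_rot": [0,0,0],"claw": 1}
    - {"linear": [0.575,-0.093,-0.014],"delta_rot": [0,0,0],"claw": 1}
  squeeze: 40

```text
t: 4.95
position: [0.5472, -0.4436, 0.2495]
tcp_rot: [-3.121, -0.356, -0.003]
ft_force: [-0.1, -0.2, 0.7]
finger_gap: 1.004
grasp_force: 0.0
```

```bash
python3 - <<'E'
from h import *
d=img("wrist","w1.png"); print(readout.get_state()["position"], d["T"][:3,3])
for n in ["pot_wide"]:
    for x in vision.outline_of(n,"wrist")[:2]:
        m=np.array(x["pixels"]); print(x["conf"],m.sum(),np.argwhere(m).min(0),np.argwhere(m).max(0),np.round(fit(n,d,m,G[n]),4))
T=go((.543,-.447,.026))
E
```

```text
[ 0.54486596 -0.44511472  0.24932941] [ 0.61771678 -0.42757685  0.38360355]
0.56 4981 [168 289] [251 366] [ 0.5418 -0.4462  0.0762  0.955 ]
linear [-0.0004, 0.0011, 0.2978] rot [-0.0002, 0.0005, -0.0] yaw 0.224 rows 6
```

View pics/w1.png

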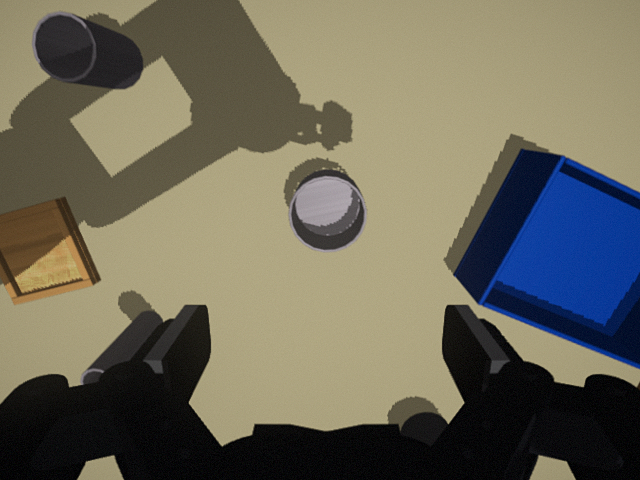

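The wrist view shows the wide pot at (328,212), centred between the open fingers, and the blue box well clear. The fit gives (0.542, -0.446).

Call:
drive_tool:
  plan:
    - {"linear": [-0.003,0.001,0.15],"delta_rot": [0,0,0],"claw": 1}
    - {"linear": [-0.003,0.001,0.15],"delta_rot": [0,0,0],"claw": 1}
    - {"linear": [-0.003,0.001,0.25],"delta_rot": [0,0,0],"claw": 1}
    - {"linear": [-0.003,0.001,0.25],"delta_rot": [0,0,0],"claw": 1}
    - {"linear": [-0.003,0.001,0.27],"delta_rot": [0,0,0],"claw": 1}
    - {"linear": [-0.003,0.001,0.29],"delta_rot": [0,0,0],"claw": 1}
    - {"linear": [-0.003,0.001,0.298],"delta_rot": [0,0,0],"claw": 1}
    - {"linear": [-0.003,0.001,0.298],"delta_rot": [0,0,0],"claw": 0.5}
    - {"linear": [-0.003,0.001,0.298],"delta_rot": [0,0,0],"claw": 0.5}
    - {"linear": [-0.003,0.001,0.298],"delta_rot": [0,0,0],"claw": 0.5}
    - {"linear": [-0.003,0.001,0.298],"delta_rot": [0,0,0],"claw": 0.5}
    - {"linear": [-0.003,0.001,0.298],"delta_rot": [0,0,0],"claw": 0.5}
  squeeze: 40

```text
t: 6.05
position: [0.5419, -0.449, 0.0286]
tcp_rot: [3.119, 0.348, 0.003]
ft_force: [-0.2, 0.2, 1.4]
finger_gap: 0.778
grasp_force: 45.3
```

```bash
python3 - <<'E'
from h import *
s=readout.get_state(); print(s["position"],s["ft_force"],s["finger_gap"],s["grasp_force"])
x,y,z=s["position"]
T=go((x,y,.15)); T=go((.430,.1405,.15),T=T); go((.430,.1405,z+.006),T=T)
E
```

```text
[ 0.54186424 -0.44902862  0.0285513 ] [-0.16370398  0.18681207  1.44411535] 0.7775252781476956 45.33868432044983
linear [0.0003, 0.0005, -0.1619] rot [0.002, -0.0012, -0.0] yaw 0.222 rows 3
linear [0.0275, -0.7996, 0.0] rot [0.0, 0.0, 0.0] yaw 0.222 rows 15
linear [0.0, 0.0, 0.1539] rot [0.0, 0.0, 0.0] yaw 0.222 rows 3
```

Call:
drive_tool:
  plan:
    - {"linear": [0,0,-0.05],"delta_rot": [0,0,0],"claw": 0.5}
    - {"linear": [0,0,-0.1],"delta_rot": [0,0,0],"claw": 0.5}
    - {"linear": [0,0,-0.15],"delta_rot": [0,0,0],"claw": 0.5}
    - {"linear": [0,-0.04,-0.162],"delta_rot": [0,0,0],"claw": 0.5}
    - {"linear": [0.005,-0.09,-0.162],"delta_rot": [0,0,0],"claw": 0.5}
    - {"linear": [0.005,-0.14,-0.162],"delta_rot": [0,0,0],"claw": 0.5}
    - {"linear": [0.01,-0.19,-0.162],"delta_rot": [0,0,0],"claw": 0.5}
    - {"linear": [0.01,-0.24,-0.162],"delta_rot": [0,0,0],"claw": 0.5}
    - {"linear": [0.01,-0.29,-0.162],"delta_rot": [0,0,0],"claw": 0.5}
    - {"linear": [0.01,-0.34,-0.162],"delta_rot": [0,0,0],"claw": 0.5}
    - {"linear": [0.01,-0.37,-0.162],"delta_rot": [0,0,0],"claw": 0.5}
    - {"linear": [0.01,-0.38,-0.162],"delta_rot": [0,0,0],"claw": 0.5}

```text
t: 7.05
position: [0.4846, -0.1648, 0.1482]
tcp_rot: [-3.121, -0.352, -0.0]
ft_force: [0.5, 0.8, -2.7]
finger_gap: 0.776
grasp_force: 46.7
```

```bash
python3 - <<'E'
from h import *
d=img("scene"); 
s=readout.get_state(); print(s["position"],s["finger_gap"],s["grasp_force"])
T=go((.430,.1405,.15)); go((.430,.1405,.034),T=T)
E
```

```text
[ 0.48497779 -0.16539353  0.14837341] 0.7787371729502187 46.652344185858965
linear [0.0194, -0.4139, -0.002] rot [-0.0002, -0.0004, 0.0] yaw 0.225 rows 8
linear [0.0, 0.0, 0.1547] rot [0.0, 0.0, 0.0] yaw 0.225 rows 3
```

Call:
drive_tool:
  plan:
    - {"linear": [0.002,-0.05,0],"delta_rot": [0,0,0],"claw": 0.5}
    - {"linear": [0.005,-0.1,0],"delta_rot": [0,0,0],"claw": 0.5}
    - {"linear": [0.008,-0.15,0],"delta_rot": [0,0,0],"claw": 0.5}
    - {"linear": [0.01,-0.2,0],"delta_rot": [0,0,0],"claw": 0.5}
    - {"linear": [0.013,-0.25,0],"delta_rot": [0,0,0],"claw": 0.5}
    - {"linear": [0.016,-0.3,0],"delta_rot": [0,0,0],"claw": 0.5}
    - {"linear": [0.019,-0.35,0.03],"delta_rot": [0,0,0],"claw": 0.5}
    - {"linear": [0.019,-0.395,0.06],"delta_rot": [0,0,0],"claw": 0.5}
    - {"linear": [0.019,-0.414,0.08],"delta_rot": [0,0,0],"claw": 0.5}
    - {"linear": [0.019,-0.414,0.1],"delta_rot": [0,0,0],"claw": 0.5}
    - {"linear": [0.019,-0.414,0.1],"delta_rot": [0,0,0],"claw": 0.5}
    - {"linear": [0.019,-0.414,0.1],"delta_rot": [0,0,0],"claw": 0.5}

```text
t: 8.1
position: [0.4314, 0.1372, 0.0728]
tcp_rot: [3.122, 0.348, -0.001]
ft_force: [0.1, 0.0, -1.9]
finger_gap: 0.777
grasp_force: 46.9
```

```bash
python3 - <<'E'
from h import *
d=img("wrist","w2.png")
s=readout.get_state(); print(s["position"],s["finger_gap"])
for x in vision.outline_of("pot_wide","wrist")[:1]:
    m=np.array(x["pixels"]); print(x["conf"],np.round(fit("pot_wide",d,m,s["position"][:2],z0=s["position"][2]-.0286),4))
T=go((.430,.1405,.034))
E
```

```text
[0.43222706 0.13706864 0.07364812] 0.7785427090259655
0.7 [0.4336 0.1374 0.0551 0.9592]
linear [-0.0026, -0.0053, 0.0535] rot [0.0003, -0.0014, -0.0] yaw 0.221 rows 1
```

View pics/w2.png

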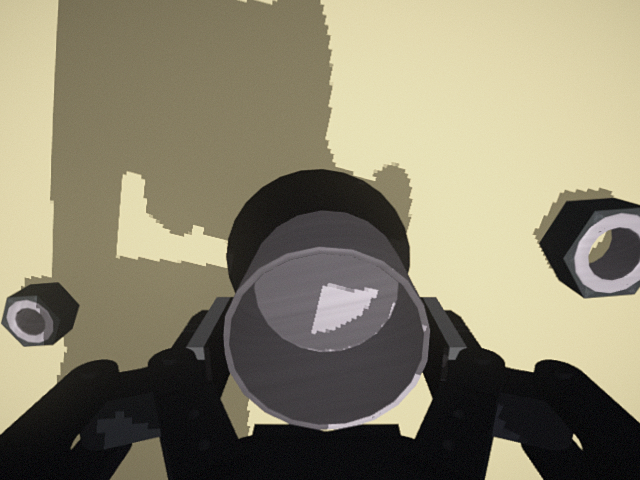

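The pot sits square in the jaws over the pad (pot rim centre about (326,340), pad behind it). It needs about 4 mm of correction before lowering.

Call:
drive_tool:
  plan:
    - {"linear": [-0.004,-0.005,0.02],"delta_rot": [0,0,0],"claw": 0.5}
    - {"linear": [-0.004,-0.005,0.035],"delta_rot": [0,0,0],"claw": 0.5}
    - {"linear": [-0.004,-0.005,0.045],"delta_rot": [0,0,0],"claw": 0.5}
    - {"linear": [-0.004,-0.005,0.053],"delta_rot": [0,0,0],"claw": 0.5}
    - {"linear": [-0.004,-0.005,0.053],"delta_rot": [0,0,0],"claw": 0.5}
    - {"linear": [-0.004,-0.005,0.053],"delta_rot": [0,0,0],"claw": 0.5}

```text
t: 8.7
position: [0.4283, 0.1404, 0.0338]
tcp_rot: [3.122, 0.346, 0.002]
ft_force: [0.4, 0.3, -2.4]
finger_gap: 0.781
grasp_force: 46.9
```

```bash
python3 - <<'E'
from h import *
s=readout.get_state(); print(s["position"],s["finger_gap"],s["ft_force"])
E
```

```text
[0.42832014 0.140383   0.03376202] 0.7807858307378496 [ 0.35506212  0.28826997 -2.39525911]
```

Call:
drive_tool:
  plan:
    - {"linear": [0,0,0.001],"delta_rot": [0,0,0],"claw": 0.5}
    - {"linear": [0,0,0.001],"delta_rot": [0,0,0],"claw": 0.5}
    - {"linear": [0,0,0.001],"delta_rot": [0,0,0],"claw": 1}
    - {"linear": [0,0,0.001],"delta_rot": [0,0,0],"claw": 1}
    - {"linear": [0,0,0.001],"delta_rot": [0,0,0],"claw": 1}
    - {"linear": [0,0,0.001],"delta_rot": [0,0,0],"claw": 1}
    - {"linear": [0,0,-0.03],"delta_rot": [0,0,0],"claw": 1}
    - {"linear": [0,0,-0.08],"delta_rot": [0,0,0],"claw": 1}
    - {"linear": [0,0,-0.13],"delta_rot": [0,0,0],"claw": 1}
    - {"linear": [0,0,-0.18],"delta_rot": [0,0,0],"claw": 1}
    - {"linear": [0,0,-0.2],"delta_rot": [0,0,0],"claw": 1}
    - {"linear": [0,0,-0.2],"delta_rot": [0,0,0],"claw": 1}

```text
t: 9.7
position: [0.4304, 0.1412, 0.1882]
tcp_rot: [-3.122, -0.348, -0.015]
ft_force: [0.7, 0.1, 1.3]
finger_gap: 0.999
grasp_force: 0.0
```

```bash
python3 - <<'E'
from h import *
d=img("wrist","w3.png")
print(readout.get_state()["position"])
for n,z in [("pot_wide",.005),("pad",0),("nut_small",0),("nut_large",0)]:
  for x in vision.outline_of(n,"wrist")[:1]:
    m=np.array(x["pixels"]); print(n,x["conf"],np.argwhere(m).min(0),np.argwhere(m).max(0),np.round(fit(n,d,m,G[n] if n!="pot_wide" else G["pad"],(0,.35,.7),z0=z),4))
T=go((.628,-.232,.2)); go((.628,-.232,.062),T=T)
E
```

```text
[0.42894364 0.14099659 0.18545391]
pot_wide 0.79 [172 279] [274 373] [0.4307 0.1409 0.0577 0.9592]
nut_small 0.68 [231 114] [273 163] [0.3653 0.2863 0.297  0.9331]
linear [0.1534, 0.5438, -0.026] rot [-0.0002, 0.0023, -0.0] yaw 0.222 rows 11
linear [0.0, 0.0, 0.184] rot [0.0, 0.0, 0.0] yaw 0.222 rows 4
```

View pics/w3.png

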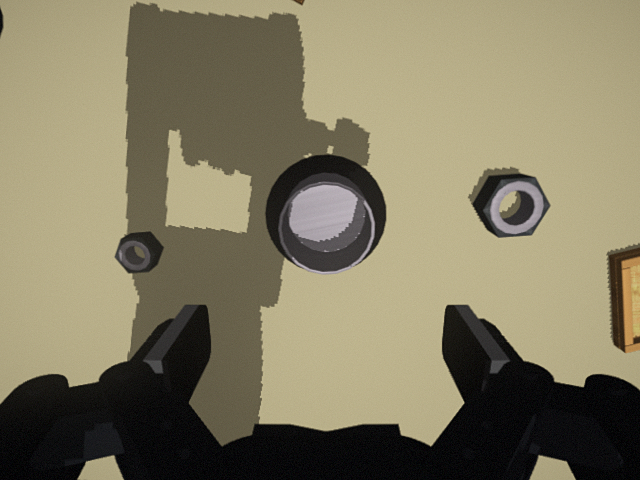

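The wide pot stands upright within the pad's circle (pot (326,228), pad (326,215)), and the fit gives (0.4307, 0.1409). Next is the middle pot.

Call:
drive_tool:
  plan:
    - {"linear": [0.153,0.544,-0.026],"delta_rot": [0,0.002,0],"claw": 1}
    - {"linear": [0.153,0.544,-0.026],"delta_rot": [0,0.002,0],"claw": 1}
    - {"linear": [0.153,0.544,-0.026],"delta_rot": [0,0.002,0],"claw": 1}
    - {"linear": [0.153,0.544,-0.026],"delta_rot": [0,0.002,0],"claw": 1}
    - {"linear": [0.153,0.544,-0.026],"delta_rot": [0,0.002,0],"claw": 1}
    - {"linear": [0.153,0.544,-0.026],"delta_rot": [0,0.002,0],"claw": 1}
    - {"linear": [0.153,0.544,-0.026],"delta_rot": [0,0.002,0],"claw": 1}
    - {"linear": [0.153,0.544,-0.026],"delta_rot": [0,0.002,0],"claw": 1}
    - {"linear": [0.153,0.544,-0.026],"delta_rot": [0,0.002,0],"claw": 1}
    - {"linear": [0.153,0.544,-0.026],"delta_rot": [0,0.002,0],"claw": 1}
    - {"linear": [0.153,0.544,-0.026],"delta_rot": [0,0.002,0],"claw": 1}
    - {"linear": [0.153,0.544,-0.026],"delta_rot": [0,0.002,0],"claw": 1}

```text
t: 10.95
position: [0.6285, -0.2346, 0.1995]
tcp_rot: [-3.121, -0.342, 0.0]
ft_force: [-0.4, -0.2, -0.5]
finger_gap: 0.999
grasp_force: 0.0
```

```bash
python3 - <<'E'
from h import *
img("scene")
d=img("wrist","w4.png")
for n,z in [("pot_middle",0)]:
  for x in vision.outline_of(n,"wrist")[:1]:
    m=np.array(x["pixels"]); f=fit(n,d,m,G[n],z0=z);print(n,x["conf"],np.argwhere(m).min(0),np.argwhere(m).max(0),np.round(f,4))
print(readout.get_state()["position"])
go((*f[:2],.062))
E
```

```text
pot_middle 0.93 [181 289] [266 359] [ 0.6268 -0.2313  0.1231  0.9717]
[ 0.62792072 -0.23051692  0.20085927]
linear [-0.0019, 0.0012, 0.1851] rot [-0.0016, -0.0006, 0.0] yaw 0.222 rows 4
```

Call:
drive_tool:
  plan:
    - {"linear": [-0.002,0.001,0.05],"delta_rot": [0,0,0],"claw": 1}
    - {"linear": [-0.002,0.001,0.1],"delta_rot": [0,0,0],"claw": 1}
    - {"linear": [-0.002,0.001,0.14],"delta_rot": [0,0,0],"claw": 1}
    - {"linear": [-0.002,0.001,0.17],"delta_rot": [0,0,0],"claw": 1}
    - {"linear": [-0.002,0.001,0.186],"delta_rot": [0,0,0],"claw": 1}
    - {"linear": [-0.002,0.001,0.186],"delta_rot": [0,0,0],"claw": 0.7}
    - {"linear": [-0.002,0.001,0.186],"delta_rot": [0,0,0],"claw": 0.3}
    - {"linear": [-0.002,0.001,0.186],"delta_rot": [0,0,0],"claw": 0.3}
    - {"linear": [-0.002,0.001,0.186],"delta_rot": [0,0,0],"claw": 0.3}
    - {"linear": [-0.002,0.001,0.186],"delta_rot": [0,0,0],"claw": 0.3}
    - {"linear": [-0.002,0.001,0.186],"delta_rot": [0,0,0],"claw": 0.3}
    - {"linear": [-0.002,0.001,0.186],"delta_rot": [0,0,0],"claw": 0.3}
  squeeze: 40

```text
t: 12.1
position: [0.6298, -0.2333, 0.066]
tcp_rot: [3.121, 0.348, 0.011]
ft_force: [-1.0, 4.6, 7.1]
finger_gap: 0.544
grasp_force: 41.3
```

```bash
python3 - <<'E'
from h import *
s=readout.get_state(); print(s["position"],s["finger_gap"],s["grasp_force"],s["ft_force"])
x,y,z=s["position"]
T=go((x,y,.17)); T=go((.431,.141,.17),T=T)
E
```

```text
[ 0.62977049 -0.23328617  0.06603664] 0.5444130408899046 41.34917918534484 [-0.95658911  4.64230349  7.07157746]
linear [0.0009, 0.0003, -0.1386] rot [0.0012, -0.0042, -0.0] yaw 0.222 rows 3
linear [-0.1487, -0.5451, 0.0] rot [0.0, 0.0, 0.0] yaw 0.222 rows 11
```

Call:
drive_tool:
  plan:
    - {"linear": [0,0,-0.05],"delta_rot": [0,0,0],"claw": 0.3}
    - {"linear": [0,0,-0.1],"delta_rot": [0,0,0],"claw": 0.3}
    - {"linear": [0,0,-0.14],"delta_rot": [0,0,0],"claw": 0.3}
    - {"linear": [-0.01,-0.04,-0.14],"delta_rot": [0,0,0],"claw": 0.3}
    - {"linear": [-0.025,-0.09,-0.14],"delta_rot": [0,0,0],"claw": 0.3}
    - {"linear": [-0.038,-0.14,-0.14],"delta_rot": [0,0,0],"claw": 0.3}
    - {"linear": [-0.052,-0.19,-0.14],"delta_rot": [0,0,0],"claw": 0.3}
    - {"linear": [-0.065,-0.24,-0.14],"delta_rot": [0,0,0],"claw": 0.3}
    - {"linear": [-0.08,-0.29,-0.14],"delta_rot": [0,0,0],"claw": 0.3}
    - {"linear": [-0.092,-0.34,-0.14],"delta_rot": [0,0,0],"claw": 0.3}
    - {"linear": [-0.106,-0.39,-0.14],"delta_rot": [0,0,0],"claw": 0.3}
    - {"linear": [-0.12,-0.44,-0.14],"delta_rot": [0,0,0],"claw": 0.3}

```text
t: 13.1
position: [0.4667, 0.0702, 0.1687]
tcp_rot: [3.122, 0.347, 0.008]
ft_force: [0.5, 1.1, -1.2]
finger_gap: 0.544
grasp_force: 42.1
```

```bash
python3 - <<'E'
from h import *
d=img("scene"); 
s=readout.get_state(); print(s["position"],s["finger_gap"],s["ft_force"])
go((.431,.141,.15))
E
```

```text
[0.46313664 0.07565228 0.16798027] 0.5433679796918097 [-1.93139404  6.5899011  -2.45088854]
linear [-0.0225, -0.0944, 0.0243] rot [-0.0029, -0.0014, 0.0] yaw 0.224 rows 2
```

Call:
drive_tool:
  plan:
    - {"linear": [-0.012,-0.045,0],"delta_rot": [0,0,0],"claw": 0.3}
    - {"linear": [-0.0225,-0.08,0.01],"delta_rot": [0,0,0],"claw": 0.3}
    - {"linear": [-0.0225,-0.0944,0.024],"delta_rot": [0,0,0],"claw": 0.3}
    - {"linear": [-0.0225,-0.0944,0.024],"delta_rot": [0,0,0],"claw": 0.3}
    - {"linear": [-0.0225,-0.0944,0.024],"delta_rot": [0,0,0],"claw": 0.3}
    - {"linear": [-0.0225,-0.0944,0.024],"delta_rot": [0,0,0],"claw": 0.3}
    - {"linear": [-0.0225,-0.0944,0.024],"delta_rot": [0,0,0],"claw": 0.3}

```text
t: 13.73
position: [0.4365, 0.1334, 0.1503]
tcp_rot: [3.122, 0.346, 0.006]
ft_force: [-0.9, 0.6, -1.6]
finger_gap: 0.543
grasp_force: 42.4
```

```bash
python3 - <<'E'
from h import *
d=img("wrist","w5.png")
s=readout.get_state(); p=s["position"]; print(p,s["finger_gap"],s["ft_force"])
for x in vision.outline_of("pot_middle","wrist")[:1]:
    m=np.array(x["pixels"]); print(x["conf"],np.round(fit("pot_middle",d,m,p[:2],z0=p[2]-.066),4))
go((.431,.141,.075))
E
```

```text
[0.43637842 0.13340256 0.15021757] 0.5423275883248243 [ 0.64793222  0.6316567  -1.83147171]
0.59 [0.4342 0.1333 0.0993 0.9498]
linear [-0.005, -0.0114, 0.1001] rot [0.0002, -0.0024, -0.0] yaw 0.22 rows 2
```

View pics/w5.png

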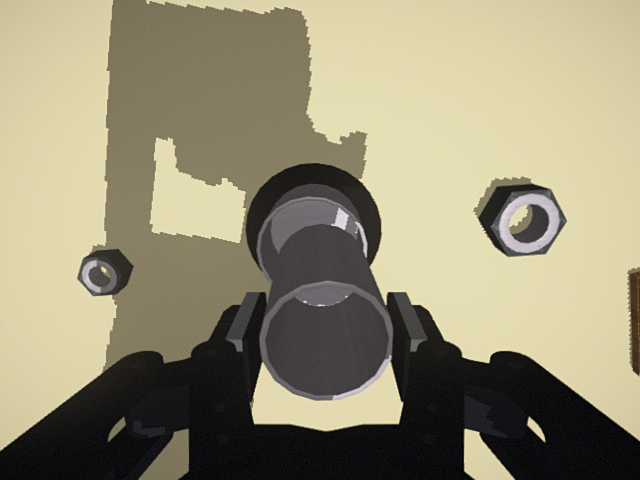

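The middle pot hangs straight, with its rim at (326,340), and the wide pot below is at (313,225). About 8 mm of shift is still needed.

Call:
drive_tool:
  plan:
    - {"linear": [-0.002,-0.011,0],"delta_rot": [0,0,0],"claw": 0.3}
    - {"linear": [-0.002,-0.011,0.02],"delta_rot": [0,0,0],"claw": 0.3}
    - {"linear": [-0.002,-0.011,0.03],"delta_rot": [0,0,0],"claw": 0.3}
    - {"linear": [-0.002,-0.011,0.03],"delta_rot": [0,0,0],"claw": 0.3}
    - {"linear": [-0.002,-0.011,0.03],"delta_rot": [0,0,0],"claw": 0.3}
    - {"linear": [-0.002,-0.011,0.03],"delta_rot": [0,0,0],"claw": 0.3}

```text
t: 14.33
position: [0.4323, 0.1421, 0.1275]
tcp_rot: [-3.122, -0.347, -0.005]
ft_force: [0.1, 0.3, -1.5]
finger_gap: 0.541
grasp_force: 42.4
```

```bash
python3 - <<'E'
from h import *
d=img("wrist")
s=readout.get_state(); p=s["position"]; print(p,s["finger_gap"],s["ft_force"])
for n,z in (("pot_middle",p[2]-.066),("pot_wide",.005)):
  for x in vision.outline_of(n,"wrist")[:1]:
    m=np.array(x["pixels"]); print(n,x["conf"],np.round(fit(n,d,m,p[:2],z0=z),4))
go((.431,.141,.075))
E
```

```text
[0.43259406 0.14215945 0.12775916] 0.5416659196690887 [-1.19426408 -0.77944472 -1.92717313]
pot_middle 0.83 [0.4303 0.1419 0.0624 0.9591]
pot_wide 0.91 [ 0.4304  0.1409 -0.0073  0.3978]
linear [-0.0028, 0.001, 0.0704] rot [0.0, -0.0026, -0.0] yaw 0.222 rows 2
```

Middle pot is within 1 mm of centre. Lowering it now.

Call:
drive_tool:
  plan:
    - {"linear": [0,0.001,0.015],"delta_rot": [0,0,0],"claw": 0.3}
    - {"linear": [0,0.001,0.03],"delta_rot": [0,0,0],"claw": 0.3}
    - {"linear": [0,0.001,0.045],"delta_rot": [0,0,0],"claw": 0.3}
    - {"linear": [0,0.001,0.055],"delta_rot": [0,0,0],"claw": 0.3}
    - {"linear": [0,0.001,0.062],"delta_rot": [0,0,0],"claw": 0.3}
    - {"linear": [0,0.001,0.067],"delta_rot": [0,0,0],"claw": 0.3}
    - {"linear": [0,0.001,0.069],"delta_rot": [0,0,0],"claw": 0.3}
    - {"linear": [0,0.001,0.069],"delta_rot": [0,0,0],"claw": 0.3}

```text
t: 15.15
position: [0.4327, 0.1415, 0.0755]
tcp_rot: [-3.122, -0.348, -0.005]
ft_force: [0.6, 1.4, -1.1]
finger_gap: 0.542
grasp_force: 42.4
```

```bash
python3 - <<'E'
from h import *
s=readout.get_state(); print(s["position"],s["finger_gap"],s["ft_force"])
E
```

```text
[0.43273263 0.14149391 0.07547995] 0.5418468569473256 [ 0.57493153  1.36008073 -1.14109085]
```

Call:
drive_tool:
  plan:
    - {"linear": [0,0,0.001],"delta_rot": [0,0,0],"claw": 0.3}
    - {"linear": [0,0,0.002],"delta_rot": [0,0,0],"claw": 0.3}
    - {"linear": [0,0,0.003],"delta_rot": [0,0,0],"claw": 0.3}
    - {"linear": [0,0,0.003],"delta_rot": [0,0,0],"claw": 0.3}

```text
t: 15.48
position: [0.4339, 0.1419, 0.075]
tcp_rot: [-3.121, -0.348, -0.009]
ft_force: [-3.4, 0.1, 9.7]
finger_gap: 0.541
grasp_force: 43.4
```

Contact with the bottom is felt (9.7 N). Releasing and rising.

Call:
drive_tool:
  plan:
    - {"linear": [0,0,0],"delta_rot": [0,0,0],"claw": 0.3}
    - {"linear": [0,0,0],"delta_rot": [0,0,0],"claw": 0.8}
    - {"linear": [0,0,0],"delta_rot": [0,0,0],"claw": 1}
    - {"linear": [0,0,0],"delta_rot": [0,0,0],"claw": 1}
    - {"linear": [0,0,0],"delta_rot": [0,0,0],"claw": 1}
    - {"linear": [0,0,-0.02],"delta_rot": [0,0,0],"claw": 1}
    - {"linear": [0,0,-0.06],"delta_rot": [0,0,0],"claw": 1}
    - {"linear": [0,0,-0.11],"delta_rot": [0,0,0],"claw": 1}
    - {"linear": [0,0,-0.16],"delta_rot": [0,0,0],"claw": 1}
    - {"linear": [0,0,-0.2],"delta_rot": [0,0,0],"claw": 1}
    - {"linear": [0,0,-0.2],"delta_rot": [0,0,0],"claw": 1}
    - {"linear": [0,0,-0.2],"delta_rot": [0,0,0],"claw": 1}

```text
t: 16.48
position: [0.4335, 0.1415, 0.2254]
tcp_rot: [-3.122, -0.348, -0.013]
ft_force: [0.2, 0.3, -0.2]
finger_gap: 0.999
grasp_force: 0.0
```

```bash
python3 - <<'E'
from h import *
d=img("wrist","w6.png")
s=readout.get_state(); p=s["position"]; print(p,s["finger_gap"],s["ft_force"])
for n,z in (("pot_middle",.009),("nut_large",0)):
  for x in vision.outline_of(n,"wrist")[:1]:
    m=np.array(x["pixels"]); print(n,x["conf"],np.round(fit(n,d,m,p[:2] if n!="nut_large" else G[n],(0,.35,.7),z0=z),4))
go((.372,-.288,.22))
E
```

```text
[0.43221319 0.14129393 0.22332949] 1.0025573209996896 [-0.89225946 -0.58316072 -0.20051358]
pot_middle 0.92 [ 0.4309  0.1439 -0.0296  0.9523]
nut_large 0.94 [ 4.720e-01 -7.000e-04  3.067e-01  8.466e-01]
linear [-0.2026, 0.5408, 0.0018] rot [-0.0001, -0.0001, 0.0] yaw 0.222 rows 11
```

View pics/w6.png

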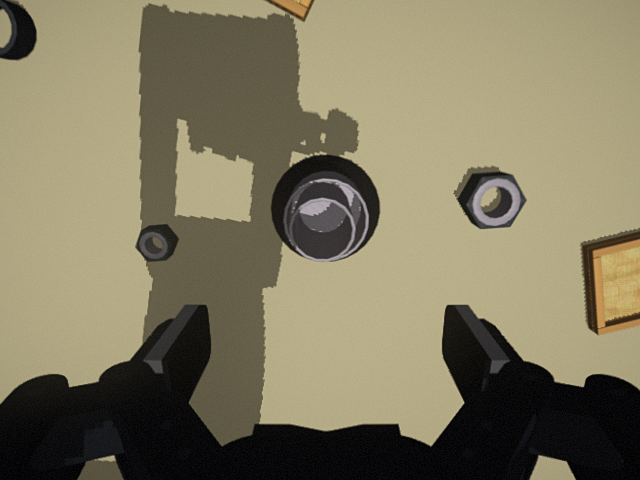

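The middle pot stands inside the wide pot (middle rim (322,231), wide rim (327,221)). Next is the slim pot.

Call:
drive_tool:
  plan:
    - {"linear": [-0.203,0.541,0],"delta_rot": [0,0,0],"claw": 1}
    - {"linear": [-0.203,0.541,0],"delta_rot": [0,0,0],"claw": 1}
    - {"linear": [-0.203,0.541,0],"delta_rot": [0,0,0],"claw": 1}
    - {"linear": [-0.203,0.541,0],"delta_rot": [0,0,0],"claw": 1}
    - {"linear": [-0.203,0.541,0],"delta_rot": [0,0,0],"claw": 1}
    - {"linear": [-0.203,0.541,0],"delta_rot": [0,0,0],"claw": 1}
    - {"linear": [-0.203,0.541,0],"delta_rot": [0,0,0],"claw": 1}
    - {"linear": [-0.203,0.541,0],"delta_rot": [0,0,0],"claw": 1}
    - {"linear": [-0.203,0.541,0],"delta_rot": [0,0,0],"claw": 1}
    - {"linear": [-0.203,0.541,0],"delta_rot": [0,0,0],"claw": 1}
    - {"linear": [-0.203,0.541,0],"delta_rot": [0,0,0],"claw": 1}
    - {"linear": [-0.203,0.541,0],"delta_rot": [0,0,0],"claw": 1}

```text
t: 17.63
position: [0.371, -0.2908, 0.2206]
tcp_rot: [-3.121, -0.34, -0.001]
ft_force: [-0.1, 0.5, 0.4]
finger_gap: 1.0
grasp_force: 0.0
```

```bash
python3 - <<'E'
from h import *
img("scene")
d=img("wrist")
for n,z in [("pot_slim",0)]:
  for x in vision.outline_of(n,"wrist")[:1]:
    m=np.array(x["pixels"]); f=fit(n,d,m,G[n],z0=z);print(n,x["conf"],np.argwhere(m).min(0),np.argwhere(m).max(0),np.round(f,4))
print(readout.get_state()["position"])
go((*f[:2],.091))
E
```

```text
pot_slim 0.59 [188 305] [256 347] [ 0.3716 -0.2885 -0.0265  0.909 ]
[ 0.3721704  -0.28680532  0.22103227]
linear [-0.0016, 0.0026, 0.1734] rot [-0.0021, -0.0011, 0.0] yaw 0.221 rows 4
```

Call:
drive_tool:
  plan:
    - {"linear": [-0.0016,0.0026,0.05],"delta_rot": [-0.002,0,0],"claw": 1}
    - {"linear": [-0.0016,0.0026,0.09],"delta_rot": [-0.002,0,0],"claw": 1}
    - {"linear": [-0.0016,0.0026,0.13],"delta_rot": [-0.002,0,0],"claw": 1}
    - {"linear": [-0.0016,0.0026,0.16],"delta_rot": [-0.002,0,0],"claw": 0.8}
    - {"linear": [-0.0016,0.0026,0.174],"delta_rot": [-0.002,0,0],"claw": 0.5}
    - {"linear": [-0.0016,0.0026,0.174],"delta_rot": [-0.002,0,0],"claw": 0.5}
    - {"linear": [-0.0016,0.0026,0.174],"delta_rot": [-0.002,0,0],"claw": 0.1}
    - {"linear": [-0.0016,0.0026,0.174],"delta_rot": [-0.002,0,0],"claw": 0.1}
    - {"linear": [-0.0016,0.0026,0.174],"delta_rot": [-0.002,0,0],"claw": 0.1}
    - {"linear": [-0.0016,0.0026,0.174],"delta_rot": [-0.002,0,0],"claw": 0.1}
    - {"linear": [-0.0016,0.0026,0.174],"delta_rot": [-0.002,0,0],"claw": 0.1}
    - {"linear": [-0.0016,0.0026,0.174],"delta_rot": [-0.002,0,0],"claw": 0.1}
  squeeze: 35

```text
t: 18.78
position: [0.3732, -0.2909, 0.0936]
tcp_rot: [3.118, 0.347, 0.008]
ft_force: [0.0, 1.0, 5.5]
finger_gap: 0.335
grasp_force: 35.1
```

```bash
python3 - <<'E'
from h import *
s=readout.get_state(); print(s["position"],s["finger_gap"],s["grasp_force"],s["ft_force"])
x,y,z=s["position"]
T=go((x,y,.25)); T=go((.431,.143,.25),T=T)
E
```

```text
[ 0.37317439 -0.29086526  0.09358243] 0.3347790048535908 35.108022521817475 [0.01174375 0.99093607 5.54752969]
linear [0.0009, 0.0011, -0.2086] rot [0.0033, -0.0028, -0.0] yaw 0.222 rows 4
linear [0.2024, -0.5474, 0.0] rot [0.0, 0.0, 0.0] yaw 0.222 rows 11
```

Call:
drive_tool:
  plan:
    - {"linear": [0,0,-0.05],"delta_rot": [0,0,0],"claw": 0.1}
    - {"linear": [0,0,-0.1],"delta_rot": [0,0,0],"claw": 0.1}
    - {"linear": [0,0,-0.15],"delta_rot": [0,0,0],"claw": 0.1}
    - {"linear": [0.015,-0.04,-0.18],"delta_rot": [0,0,0],"claw": 0.1}
    - {"linear": [0.033,-0.09,-0.18],"delta_rot": [0,0,0],"claw": 0.1}
    - {"linear": [0.052,-0.14,-0.18],"delta_rot": [0,0,0],"claw": 0.1}
    - {"linear": [0.07,-0.19,-0.18],"delta_rot": [0,0,0],"claw": 0.1}
    - {"linear": [0.089,-0.24,-0.18],"delta_rot": [0,0,0],"claw": 0.1}
    - {"linear": [0.107,-0.29,-0.18],"delta_rot": [0,0,0],"claw": 0.1}
    - {"linear": [0.125,-0.34,-0.18],"delta_rot": [0,0,0],"claw": 0.1}
    - {"linear": [0.144,-0.39,-0.18],"delta_rot": [0,0,0],"claw": 0.1}
    - {"linear": [0.162,-0.43,-0.18],"delta_rot": [0,0,0],"claw": 0.1}

```text
t: 19.78
position: [0.4191, 0.0541, 0.2268]
tcp_rot: [3.12, 0.348, 0.007]
ft_force: [1.0, -1.0, -0.8]
finger_gap: 0.333
grasp_force: 35.3
```

```bash
python3 - <<'E'
from h import *
d=img("scene"); 
s=readout.get_state(); print(s["position"],s["finger_gap"],s["ft_force"])
go((.431,.143,.21))
E
```

```text
[0.41978091 0.05864498 0.22684033] 0.33731543287261373 [-1.8414884   3.28741692 -1.07279574]
linear [0.0396, -0.1063, 0.0228] rot [-0.0006, -0.0035, 0.0] yaw 0.225 rows 3
```

Call:
drive_tool:
  plan:
    - {"linear": [0.018,-0.045,0],"delta_rot": [0,0,0],"claw": 0.1}
    - {"linear": [0.035,-0.09,0],"delta_rot": [0,0,0],"claw": 0.1}
    - {"linear": [0.039,-0.106,0],"delta_rot": [0,0,0],"claw": 0.1}
    - {"linear": [0.039,-0.106,0.015],"delta_rot": [0,0,0],"claw": 0.1}
    - {"linear": [0.039,-0.106,0.02],"delta_rot": [0,0,0],"claw": 0.1}
    - {"linear": [0.039,-0.106,0.02],"delta_rot": [0,0,0],"claw": 0.1}
    - {"linear": [0.039,-0.106,0.02],"delta_rot": [0,0,0],"claw": 0.1}
    - {"linear": [0.039,-0.106,0.02],"delta_rot": [0,0,0],"claw": 0.1}

```text
t: 20.5
position: [0.4307, 0.1345, 0.2114]
tcp_rot: [3.12, 0.345, 0.005]
ft_force: [-0.0, 0.5, -1.2]
finger_gap: 0.333
grasp_force: 35.5
```

```bash
python3 - <<'E'
from h import *
d=img("wrist","w7.png")
s=readout.get_state(); p=s["position"]; print(p,s["finger_gap"],s["ft_force"])
for n,z in (("pot_slim",p[2]-.0936),("pot_middle",.009),("pot_wide",.005)):
  for x in vision.outline_of(n,"wrist")[:1]:
    m=np.array(x["pixels"]); print(n,x["conf"],m.sum(),np.round(fit(n,d,m,p[:2],z0=z),4))
go((.431,.143,.21))
E
```

```text
[0.43086198 0.13460207 0.21165267] 0.3378570296716013 [ 0.0303358  -0.4033095  -1.12606886]
pot_slim 0.87 9492 [0.4298 0.1347 0.0221 0.9377]
pot_middle 0.98 3310 [ 0.4315  0.1436 -0.0887  0.699 ]
pot_wide 0.77 1842 [ 0.4313  0.1408 -0.0258  0.2723]
linear [0.0025, -0.0104, 0.0024] rot [0.0021, -0.0024, -0.0] yaw 0.221 rows 1
```

View pics/w7.png

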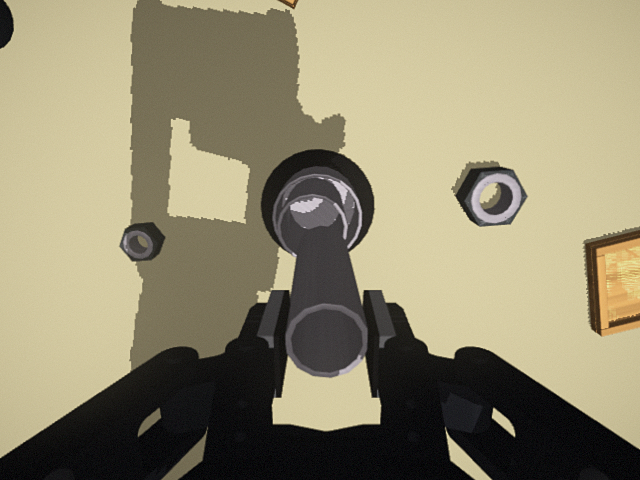

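Slim pot hangs straight (rim (327,340)), and the middle pot's mouth below is at (312,220). About 9 mm to go.

Call:
drive_tool:
  plan:
    - {"linear": [0.004,-0.011,0],"delta_rot": [0,0,0],"claw": 0.1}
    - {"linear": [0.004,-0.011,0.015],"delta_rot": [0,0,0],"claw": 0.1}
    - {"linear": [0.004,-0.011,0.02],"delta_rot": [0,0,0],"claw": 0.1}
    - {"linear": [0.004,-0.011,0.02],"delta_rot": [0,0,0],"claw": 0.1}
    - {"linear": [0.004,-0.011,0.02],"delta_rot": [0,0,0],"claw": 0.1}
    - {"linear": [0.004,-0.011,0.02],"delta_rot": [0,0,0],"claw": 0.1}

```text
t: 21.2
position: [0.4317, 0.1442, 0.1963]
tcp_rot: [3.119, 0.348, 0.005]
ft_force: [-1.3, -0.6, -0.9]
finger_gap: 0.335
grasp_force: 35.5
```

```bash
python3 - <<'E'
from h import *
for c in ("wrist","scene","side"):
  d=img(c,c+"8.png")
  s=readout.get_state(); p=s["position"]; print(c,p,s["finger_gap"],s["ft_force"])
  for n,z in (("pot_slim",p[2]-.0936),("pot_middle",.009)):
    for x in vision.outline_of(n,c)[:1]:
      m=np.array(x["pixels"]); print(n,x["conf"],m.sum(),np.argwhere(m).mean(0).round(),proj(d,(.431,.142,.08)).round(),np.round(fit(n,d,m,p[:2],z0=z),4))
  if c!="wrist":
    u,v=proj(d,(.431,.142,.09)).astype(int); k=cv2.resize(d["color"][v-45:v+45,u-60:u+60,::-1],None,fx=5,fy=5,interpolation=2)
    cv2.imwrite("pics/c"+c+".png",k)
a=[cv2.imread("pics/cscene.png"),cv2.imread("pics/cside.png")]; cv2.imwrite("pics/c8.png",cv2.resize(np.hstack(a),(800,300)))
E
```

```text
wrist [0.43186913 0.14421364 0.19648771] 0.3360955019142328 [-0.24291902 -0.51891816 -1.4964752 ]
pot_slim 0.62 9411 [307. 325.] [328. 236.] [0.431  0.1444 0.0616 0.9313]
pot_middle 0.9 3063 [217. 328.] [328. 236.] [0.4315 0.1436 0.0568 0.5747]
scene [0.43197991 0.1442014  0.19668852] 0.33252895898633567 [-0.32501541  0.34959345 -0.76206085]
pot_slim 0.62 596 [176. 386.] [382. 203.] [0.4314 0.1446 0.008  0.852 ]
pot_middle 0.69 469 [209. 382.] [382. 203.] [0.426  0.1431 0.0508 0.5809]
side [0.43192945 0.14418441 0.19661435] 0.336498690477725 [-0.90416312  0.08857731 -0.58484846]
pot_slim 0.58 471 [272. 342.] [341. 291.] [0.4297 0.1436 0.1124 0.6638]
pot_middle 0.67 471 [298. 340.] [341. 291.] [0.4304 0.1437 0.1212 0.5532]
```

View pics/c8.png

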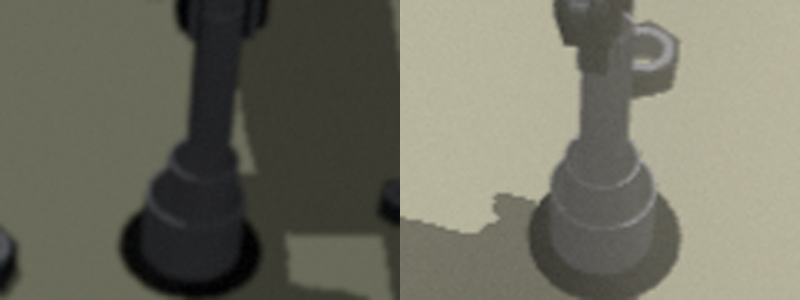

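Both views show the slim pot centred over the stack. Lowering.

Call:
drive_tool:
  plan:
    - {"linear": [0,-0.0005,0.02],"delta_rot": [0,0,0],"claw": 0.1}
    - {"linear": [0,-0.0005,0.035],"delta_rot": [0,0,0],"claw": 0.1}
    - {"linear": [0,-0.0005,0.05],"delta_rot": [0,0,0],"claw": 0.1}
    - {"linear": [0,-0.0005,0.065],"delta_rot": [0,0,0],"claw": 0.1}
    - {"linear": [0,-0.0005,0.08],"delta_rot": [0,0,0],"claw": 0.1}
    - {"linear": [0,-0.0005,0.095],"delta_rot": [0,0,0],"claw": 0.1}
    - {"linear": [0,-0.0005,0.105],"delta_rot": [0,0,0],"claw": 0.1}
    - {"linear": [0,-0.0005,0.112],"delta_rot": [0,0,0],"claw": 0.1}
    - {"linear": [0,-0.0005,0.117],"delta_rot": [0,0,0],"claw": 0.1}
    - {"linear": [0,-0.0005,0.117],"delta_rot": [0,0,0],"claw": 0.1}

```text
t: 22.48
position: [0.4317, 0.1443, 0.1079]
tcp_rot: [3.119, 0.347, 0.004]
ft_force: [-0.0, -0.5, -1.2]
finger_gap: 0.335
grasp_force: 35.5
```

Call:
drive_tool:
  plan:
    - {"linear": [0,0,0.001],"delta_rot": [0,0,0],"claw": 0.1}
    - {"linear": [0,0,0.002],"delta_rot": [0,0,0],"claw": 0.1}
    - {"linear": [0,0,0.003],"delta_rot": [0,0,0],"claw": 0.1}
    - {"linear": [0,0,0.003],"delta_rot": [0,0,0],"claw": 0.1}

```text
t: 22.82
position: [0.4323, 0.1444, 0.1067]
tcp_rot: [3.12, 0.347, 0.007]
ft_force: [-0.1, -0.3, -1.0]
finger_gap: 0.333
grasp_force: 35.5
```

Call:
drive_tool:
  plan:
    - {"linear": [0,0,0.001],"delta_rot": [0,0,0],"claw": 0.1}
    - {"linear": [0,0,0.002],"delta_rot": [0,0,0],"claw": 0.1}
    - {"linear": [0,0,0.002],"delta_rot": [0,0,0],"claw": 0.1}
    - {"linear": [0,0,0.002],"delta_rot": [0,0,0],"claw": 0.1}

```text
t: 23.15
position: [0.4333, 0.1448, 0.1066]
tcp_rot: [3.12, 0.347, 0.01]
ft_force: [-1.7, 0.3, 6.8]
finger_gap: 0.336
grasp_force: 36.4
```

Call:
drive_tool:
  plan:
    - {"linear": [0,0,0],"delta_rot": [0,0,0],"claw": 0.5}
    - {"linear": [0,0,0],"delta_rot": [0,0,0],"claw": 1}
    - {"linear": [0,0,0],"delta_rot": [0,0,0],"claw": 1}
    - {"linear": [0,0,0],"delta_rot": [0,0,0],"claw": 1}
    - {"linear": [0,0,0],"delta_rot": [0,0,0],"claw": 1}
    - {"linear": [0,0,-0.03],"delta_rot": [0,0,0],"claw": 1}
    - {"linear": [0,0,-0.07],"delta_rot": [0,0,0],"claw": 1}
    - {"linear": [0,0,-0.12],"delta_rot": [0,0,0],"claw": 1}
    - {"linear": [0,0,-0.16],"delta_rot": [0,0,0],"claw": 1}
    - {"linear": [0,0,-0.2],"delta_rot": [0,0,0],"claw": 1}
    - {"linear": [0,0,-0.2],"delta_rot": [0,0,0],"claw": 1}
    - {"linear": [0,0,-0.2],"delta_rot": [0,0,0],"claw": 1}

```text
t: 24.15
position: [0.4328, 0.1449, 0.257]
tcp_rot: [3.12, 0.347, 0.013]
ft_force: [0.5, 0.2, 0.4]
finger_gap: 0.998
grasp_force: 0.0
```

```bash
python3 - <<'E'
from h import *
d=img("wrist","w9.png")
p=readout.get_state()["position"]; print(p)
for n in ("nut_large","nut_small"):
  for x in vision.outline_of(n,"wrist")[:1]:
    m=np.array(x["pixels"]); print(n,x["conf"],m.sum(),np.round(fit(n,d,m,G[n],(0,.35,.7)),4))
  P=[]
go((.472,-.001,.2),.35+np.pi/2-np.pi/2)
E
```

```text
[0.43161774 0.14470963 0.25503184]
nut_large 0.7 2109 [ 4.722e-01 -4.000e-04  1.339e+00  8.253e-01]
nut_small 0.65 1040 [0.364 0.282 0.    0.   ]
linear [0.0111, 0.2013, 0.0716] rot [0.0019, -0.0001, -0.0816] yaw 0.35 rows 4
```

View pics/w9.png

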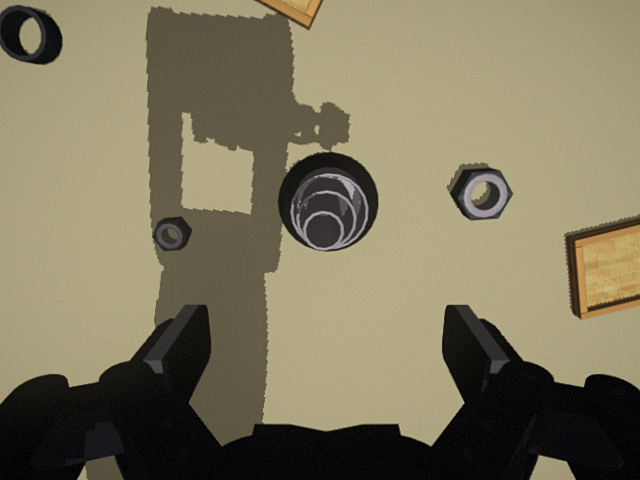

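The three pots are nested concentrically at (325,215). Next is the large nut at (482,193), which needs tool yaw of about 0.8 for the flats.

```bash
python3 -c "
from h import *
go((.472,-.001,.2),.81)"
```

```text
linear [0.0111, 0.2013, 0.0716] rot [0.0019, 0.0003, -0.3745] yaw 0.81 rows 5
```

Call:
drive_tool:
  plan:
    - {"linear": [0.011,0.05,0],"delta_rot": [0.002,0,-0.07],"claw": 1}
    - {"linear": [0.011,0.1,0],"delta_rot": [0.002,0,-0.14],"claw": 1}
    - {"linear": [0.011,0.15,0],"delta_rot": [0.002,0,-0.21],"claw": 1}
    - {"linear": [0.011,0.2,0.02],"delta_rot": [0.002,0,-0.28],"claw": 1}
    - {"linear": [0.011,0.2,0.05],"delta_rot": [0.002,0,-0.35],"claw": 1}
    - {"linear": [0.011,0.2,0.072],"delta_rot": [0.002,0,-0.374],"claw": 1}
    - {"linear": [0.011,0.2,0.072],"delta_rot": [0.002,0,-0.374],"claw": 1}
    - {"linear": [0.011,0.2,0.072],"delta_rot": [0.002,0,-0.374],"claw": 1}
    - {"linear": [0.011,0.2,0.072],"delta_rot": [0.002,0,-0.374],"claw": 1}

```text
t: 25.05
position: [0.4727, 0.0004, 0.2015]
tcp_rot: [2.888, 1.235, 0.003]
ft_force: [-0.5, -0.9, 0.7]
finger_gap: 0.996
grasp_force: 0.0
```

```bash
python3 - <<'E'
from h import *
img("scene")
d=img("wrist","w10.png")
p=readout.get_state()["position"]; print(p)
for n in ("nut_large",):
  for x in vision.outline_of(n,"wrist")[:1]:
    m=np.array(x["pixels"]); print(n,x["conf"],m.sum(),np.round(fit(n,d,m,G[n],(0.1,.3,.5)),4))
go((.472,-.001,.017))
cv2.imwrite("pics/w10c.png",d["color"][100:400,150:500,::-1])
E
```

```text
[0.47340322 0.00047609 0.20257628]
nut_large 0.64 2318 [ 0.4722 -0.0012  0.2937  0.7618]
linear [-0.0035, -0.0008, 0.2475] rot [0.002, -0.0019, -0.0] yaw 0.81 rows 5
```

View pics/w10c.png

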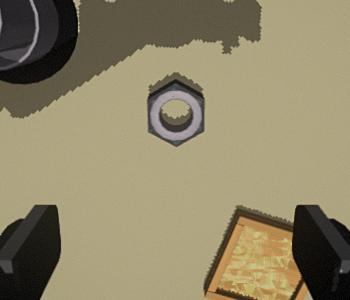

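The nut at crop (176,115) has its flats facing the two fingers.

Call:
drive_tool:
  plan:
    - {"linear": [-0.003,0,0.05],"delta_rot": [0.002,-0.002,0],"claw": 1}
    - {"linear": [-0.003,0,0.1],"delta_rot": [0.002,-0.002,0],"claw": 1}
    - {"linear": [-0.003,0,0.15],"delta_rot": [0.002,-0.002,0],"claw": 1}
    - {"linear": [-0.003,0,0.2],"delta_rot": [0.002,-0.002,0],"claw": 0.9}
    - {"linear": [-0.003,0,0.235],"delta_rot": [0.002,-0.002,0],"claw": 0.8}
    - {"linear": [-0.003,0,0.249],"delta_rot": [0.002,-0.002,0],"claw": 0.7}
    - {"linear": [-0.003,0,0.249],"delta_rot": [0.002,-0.002,0],"claw": 0.7}
    - {"linear": [-0.003,0,0.249],"delta_rot": [0.002,-0.002,0],"claw": 0.3}
    - {"linear": [-0.003,0,0.249],"delta_rot": [0.002,-0.002,0],"claw": 0.3}
    - {"linear": [-0.003,0,0.249],"delta_rot": [0.002,-0.002,0],"claw": 0.3}
    - {"linear": [-0.003,0,0.249],"delta_rot": [0.002,-0.002,0],"claw": 0.3}
    - {"linear": [-0.003,0,0.249],"delta_rot": [0.002,-0.002,0],"claw": 0.3}
  squeeze: 50

```text
t: 26.2
position: [0.4733, -0.0017, 0.0165]
tcp_rot: [2.887, 1.236, 0.002]
ft_force: [-0.8, -0.1, 6.0]
finger_gap: 0.527
grasp_force: 52.8
```

```bash
python3 - <<'E'
from h import *
s=readout.get_state(); print(s["position"],s["finger_gap"],s["grasp_force"],s["ft_force"])
x,y,z=s["position"]
T=go((x,y,.08)); T=go((.429,-.171,.08),T=T)
E
```

```text
[ 0.47329891 -0.00171781  0.01648578] 0.5270439943675442 52.826353311538696 [-0.77252622 -0.10863372  5.96610694]
linear [0.0001, 0.0001, -0.0847] rot [0.0007, -0.0005, -0.0] yaw 0.809 rows 2
linear [-0.2041, 0.113, 0.0] rot [0.0, 0.0, 0.0] yaw 0.809 rows 5
```

Call:
drive_tool:
  plan:
    - {"linear": [0,0,-0.05],"delta_rot": [0,0,0],"claw": 0.3}
    - {"linear": [0,0,-0.085],"delta_rot": [0,0,0],"claw": 0.3}
    - {"linear": [-0.04,0.022,-0.085],"delta_rot": [0,0,0],"claw": 0.3}
    - {"linear": [-0.08,0.044,-0.085],"delta_rot": [0,0,0],"claw": 0.3}
    - {"linear": [-0.12,0.066,-0.085],"delta_rot": [0,0,0],"claw": 0.3}
    - {"linear": [-0.16,0.09,-0.085],"delta_rot": [0,0,0],"claw": 0.3}
    - {"linear": [-0.204,0.113,-0.085],"delta_rot": [0,0,0],"claw": 0.3}
    - {"linear": [-0.204,0.113,-0.085],"delta_rot": [0,0,0],"claw": 0.3}
    - {"linear": [-0.204,0.113,-0.085],"delta_rot": [0,0,0],"claw": 0.3}
    - {"linear": [-0.204,0.113,-0.085],"delta_rot": [0,0,0],"claw": 0.3}

```text
t: 27.03
position: [0.4273, -0.1705, 0.0785]
tcp_rot: [-2.887, -1.234, 0.003]
ft_force: [0.5, 0.4, -1.1]
finger_gap: 0.525
grasp_force: 52.5
```

```bash
python3 - <<'E'
from h import *
d=img("wrist","w11.png")
s=readout.get_state(); print(s["position"],s["finger_gap"])
for x in vision.outline_of("tray_large","wrist")[:1]:
    m=np.array(x["pixels"]); print(x["conf"],m.sum(),np.round(fit("tray_large",d,m,G["tray_large"],(.48,)),4))
go((.429,-.171,.026))
E
```

```text
[ 0.42744804 -0.16992719  0.07838592] 0.5236970512196685
0.92 19719 [ 0.4287 -0.1701  0.4737  0.6621]
linear [0.0, 0.0029, 0.0698] rot [-0.0015, 0.0007, -0.0] yaw 0.811 rows 2
```

View pics/w11.png

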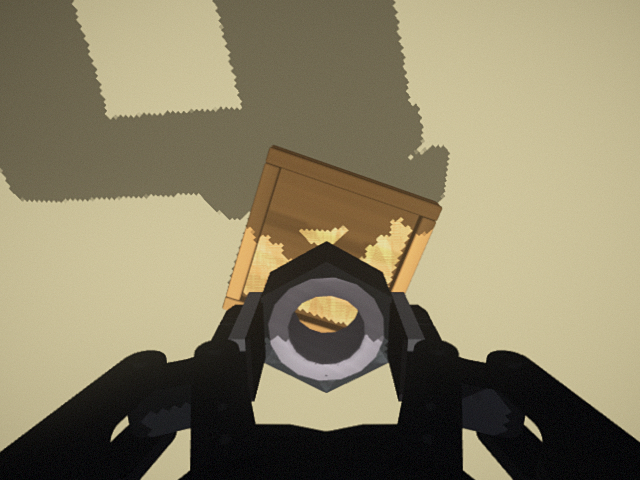

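The nut (327,330) is held level over the tray (centre about (330,240) at bench depth). Lowering.

Call:
drive_tool:
  plan:
    - {"linear": [0.001,0.001,0.03],"delta_rot": [0,0,0],"claw": 0.3}
    - {"linear": [0.001,0.001,0.05],"delta_rot": [0,0,0],"claw": 0.3}
    - {"linear": [0.001,0.001,0.06],"delta_rot": [0,0,0],"claw": 0.3}
    - {"linear": [0.001,0.001,0.067],"delta_rot": [0,0,0],"claw": 0.3}
    - {"linear": [0.001,0.001,0.071],"delta_rot": [0,0,0],"claw": 0.3}
    - {"linear": [0.001,0.001,0.073],"delta_rot": [0,0,0],"claw": 0.3}
    - {"linear": [0.001,0.001,0.073],"delta_rot": [0,0,0],"claw": 0.3}
    - {"linear": [0.001,0.001,0.073],"delta_rot": [0,0,0],"claw": 0.3}

```text
t: 27.8
position: [0.4293, -0.1708, 0.0245]
tcp_rot: [2.887, 1.238, -0.002]
ft_force: [-0.4, -0.4, -1.4]
finger_gap: 0.521
grasp_force: 52.5
```

Call:
drive_tool:
  plan:
    - {"linear": [0,0,0.001],"delta_rot": [0,0,0],"claw": 0.3}
    - {"linear": [0,0,0.002],"delta_rot": [0,0,0],"claw": 0.3}
    - {"linear": [0,0,0.002],"delta_rot": [0,0,0],"claw": 0.3}

```text
t: 28.05
position: [0.4294, -0.1709, 0.0245]
tcp_rot: [-2.887, -1.237, 0.002]
ft_force: [-6.6, 4.6, 18.9]
finger_gap: 0.524
grasp_force: 54.8
```

Call:
drive_tool:
  plan:
    - {"linear": [0,0,-0.001],"delta_rot": [0,0,0],"claw": 0.3}
    - {"linear": [0,0,-0.001],"delta_rot": [0,0,0],"claw": 0.65}
    - {"linear": [0,0,-0.001],"delta_rot": [0,0,0],"claw": 0.65}
    - {"linear": [0,0,-0.001],"delta_rot": [0,0,0],"claw": 0.65}
    - {"linear": [0,0,-0.02],"delta_rot": [0,0,0],"claw": 0.65}
    - {"linear": [0,0,-0.06],"delta_rot": [0,0,0],"claw": 1}
    - {"linear": [0,0,-0.11],"delta_rot": [0,0,0],"claw": 1}
    - {"linear": [0,0,-0.16],"delta_rot": [0,0,0],"claw": 1}
    - {"linear": [0,0,-0.2],"delta_rot": [0,0,0],"claw": 1}
    - {"linear": [0,0,-0.24],"delta_rot": [0,0,0],"claw": 1}
    - {"linear": [0,0,-0.24],"delta_rot": [0,0,0],"claw": 1}
    - {"linear": [0,0,-0.24],"delta_rot": [0,0,0],"claw": 1}

```text
t: 29.05
position: [0.4302, -0.1716, 0.2044]
tcp_rot: [2.885, 1.236, 0.001]
ft_force: [0.3, -0.2, -0.3]
finger_gap: 1.001
grasp_force: 0.0
```

```bash
python3 - <<'E'
from h import *
d=img("wrist","w12.png")
p=readout.get_state()["position"]; print(p)
for x in vision.outline_of("nut_large","wrist")[:1]:
    m=np.array(x["pixels"]); print(x["conf"],m.sum(),np.round(fit("nut_large",d,m,G["tray_large"],(.3,.6),z0=.008),4))
T=go((p[0],p[1],.24)); go((.3645,.2865,.2))
E
```

```text
[ 0.42907801 -0.17091802  0.20244091]
0.6 2413 [ 0.4292 -0.1713  0.2719  0.7622]
linear [0.0002, 0.001, -0.0517] rot [-0.0019, 0.0011, -0.0] yaw 0.809 rows 1
linear [0.3822, -0.4821, 0.0024] rot [-0.0019, 0.0011, -0.0] yaw 0.809 rows 12
```

View pics/w12.png

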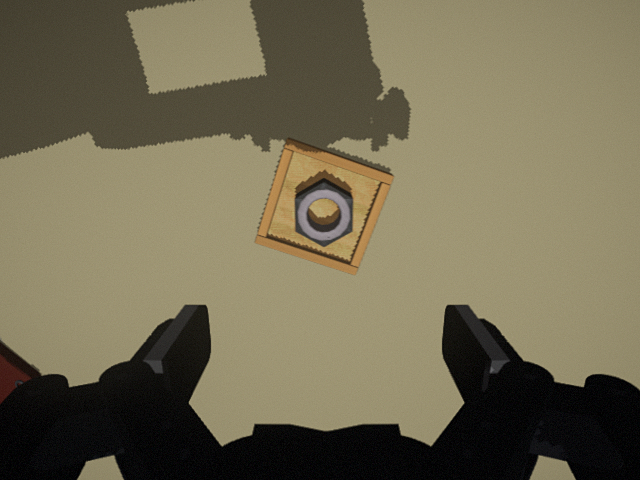

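The large nut lies flat in the middle of the large tray, at (324,214). Now the small nut.

Call:
drive_tool:
  plan:
    - {"linear": [0.38,-0.48,-0.02],"delta_rot": [0,0,0],"claw": 1}
    - {"linear": [0.38,-0.48,-0.02],"delta_rot": [0,0,0],"claw": 1}
    - {"linear": [0.38,-0.48,-0.02],"delta_rot": [0,0,0],"claw": 1}
    - {"linear": [0.38,-0.48,-0.02],"delta_rot": [0,0,0],"claw": 1}
    - {"linear": [0.38,-0.48,-0.02],"delta_rot": [0,0,0],"claw": 1}
    - {"linear": [0.38,-0.48,-0.02],"delta_rot": [0,0,0],"claw": 1}
    - {"linear": [0.38,-0.48,-0.02],"delta_rot": [0,0,0],"claw": 1}
    - {"linear": [0.38,-0.48,-0.02],"delta_rot": [0,0,0],"claw": 1}
    - {"linear": [0.38,-0.48,-0.02],"delta_rot": [0,0,0],"claw": 1}
    - {"linear": [0.38,-0.48,-0.02],"delta_rot": [0,0,0],"claw": 1}
    - {"linear": [0.38,-0.48,-0.02],"delta_rot": [0,0,0],"claw": 1}
    - {"linear": [0.38,-0.48,-0.02],"delta_rot": [0,0,0],"claw": 1}

```text
t: 30.15
position: [0.3622, 0.2894, 0.2157]
tcp_rot: [-2.881, -1.244, 0.007]
ft_force: [-0.2, -0.1, 0.2]
finger_gap: 0.999
grasp_force: 0.0
```

```bash
python3 - <<'E'
from h import *
img("scene")
d=img("wrist","w13.png")
p=readout.get_state()["position"]; print(p)
for x in vision.outline_of("nut_small","wrist")[:1]:
    m=np.array(x["pixels"]); f=fit("nut_small",d,m,(.3645,.2865),(.1,.3,.5)); print(x["conf"],m.sum(),np.round(f,4)); g=f[2]%(np.pi/3); print("tool yaw",g+np.pi/6)
go((*f[:2],.1))
E
```

```text
[0.36323414 0.28484322 0.21527581]
0.96 1004 [0.3654 0.2866 0.3016 0.8266]
tool yaw 0.8251614023490565
linear [0.0052, -0.0006, 0.1539] rot [-0.0016, 0.0034, -0.0] yaw 0.811 rows 3
```

Call:
drive_tool:
  plan:
    - {"linear": [0.004,-0.0006,0.05],"delta_rot": [-0.002,0.003,0],"claw": 1}
    - {"linear": [0.004,-0.0006,0.1],"delta_rot": [-0.002,0.003,0],"claw": 1}
    - {"linear": [0.004,-0.0006,0.15],"delta_rot": [-0.002,0.003,0],"claw": 0.9}
    - {"linear": [0.004,-0.0006,0.2],"delta_rot": [-0.002,0.003,0],"claw": 0.8}
    - {"linear": [0.004,-0.0006,0.24],"delta_rot": [-0.002,0.003,0],"claw": 0.6}
    - {"linear": [0.004,-0.0006,0.267],"delta_rot": [-0.002,0.003,0],"claw": 0.6}
    - {"linear": [0.004,-0.0006,0.267],"delta_rot": [-0.002,0.003,0],"claw": 0.6}
    - {"linear": [0.004,-0.0006,0.267],"delta_rot": [-0.002,0.003,0],"claw": 0.15}
    - {"linear": [0.004,-0.0006,0.267],"delta_rot": [-0.002,0.003,0],"claw": 0.15}
    - {"linear": [0.004,-0.0006,0.267],"delta_rot": [-0.002,0.003,0],"claw": 0.15}
    - {"linear": [0.004,-0.0006,0.267],"delta_rot": [-0.002,0.003,0],"claw": 0.15}
    - {"linear": [0.004,-0.0006,0.267],"delta_rot": [-0.002,0.003,0],"claw": 0.15}
  squeeze: 40

```text
t: 31.3
position: [0.3674, 0.2869, 0.0186]
tcp_rot: [-2.888, -1.237, -0.01]
ft_force: [-0.0, 0.7, -0.8]
finger_gap: 0.334
grasp_force: 41.4
```

```bash
python3 - <<'E'
from h import *
s=readout.get_state(); print(s["position"],s["finger_gap"],s["grasp_force"],s["ft_force"])
x,y,z=s["position"]
T=go((x,y,.1)); T=go((.624,.219,.1),T=T)
E
```

```text
[0.36735932 0.28694564 0.018608  ] 0.33448597031758187 41.38847358059138 [-0.0148751   0.6564425  -0.84872466]
linear [0.0006, 0.0002, -0.1085] rot [0.0014, -0.0038, -0.0] yaw 0.809 rows 2
linear [0.1706, 0.3102, 0.0] rot [0.0, 0.0, -0.0] yaw 0.809 rows 7
```

Call:
drive_tool:
  plan:
    - {"linear": [0,0,-0.05],"delta_rot": [0,0,0],"claw": 0.15}
    - {"linear": [0,0,-0.1],"delta_rot": [0,0,0],"claw": 0.15}
    - {"linear": [0.024,0.044,-0.1],"delta_rot": [0,0,0],"claw": 0.15}
    - {"linear": [0.048,0.088,-0.1],"delta_rot": [0,0,0],"claw": 0.15}
    - {"linear": [0.072,0.132,-0.1],"delta_rot": [0,0,0],"claw": 0.15}
    - {"linear": [0.097,0.176,-0.1],"delta_rot": [0,0,0],"claw": 0.15}
    - {"linear": [0.121,0.22,-0.1],"delta_rot": [0,0,0],"claw": 0.15}
    - {"linear": [0.145,0.264,-0.1],"delta_rot": [0,0,0],"claw": 0.15}
    - {"linear": [0.17,0.31,-0.1],"delta_rot": [0,0,0],"claw": 0.15}
    - {"linear": [0.17,0.31,-0.1],"delta_rot": [0,0,0],"claw": 0.15}
    - {"linear": [0.17,0.31,-0.1],"delta_rot": [0,0,0],"claw": 0.15}
    - {"linear": [0.17,0.31,-0.1],"delta_rot": [0,0,0],"claw": 0.15}

```text
t: 32.3
position: [0.6217, 0.2183, 0.0928]
tcp_rot: [-2.888, -1.236, -0.004]
ft_force: [0.3, 0.8, -0.3]
finger_gap: 0.335
grasp_force: 41.4
```

```bash
python3 - <<'E'
from h import *
d=img("wrist","w14.png")
s=readout.get_state(); print(s["position"],s["finger_gap"])
for x in vision.outline_of("tray_small","wrist")[:1]:
    m=np.array(x["pixels"]); print(x["conf"],m.sum(),np.round(fit("tray_small",d,m,G["tray_small"],(1.33,)),4))
go((.624,.219,.0266))
E
```

```text
[0.62125447 0.21861665 0.09297399] 0.334462471089094
0.91 13466 [0.6234 0.2193 1.3225 0.7964]
linear [0.0026, 0.0026, 0.0887] rot [0.0006, -0.0019, -0.0] yaw 0.81 rows 2
```

View pics/w14.png

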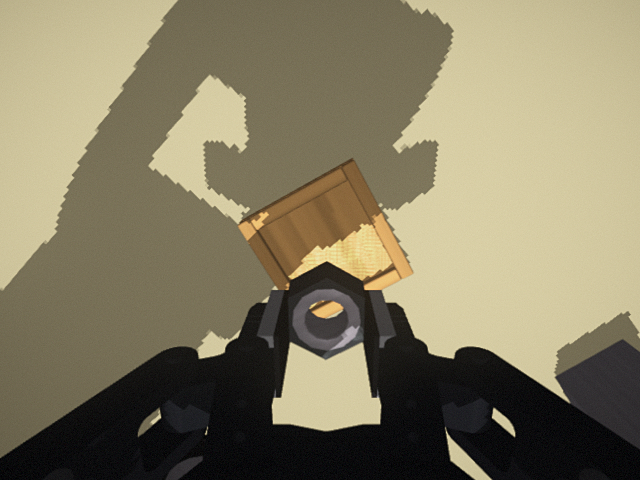

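The small nut (326,315) is held over the small tray, within 3 mm of its centre. Lowering.

Call:
drive_tool:
  plan:
    - {"linear": [0.002,0.002,0.04],"delta_rot": [0,0,0],"claw": 0.15}
    - {"linear": [0.002,0.002,0.06],"delta_rot": [0,0,0],"claw": 0.15}
    - {"linear": [0.002,0.002,0.075],"delta_rot": [0,0,0],"claw": 0.15}
    - {"linear": [0.002,0.002,0.083],"delta_rot": [0,0,0],"claw": 0.15}
    - {"linear": [0.002,0.002,0.087],"delta_rot": [0,0,0],"claw": 0.15}
    - {"linear": [0.002,0.002,0.089],"delta_rot": [0,0,0],"claw": 0.15}
    - {"linear": [0.002,0.002,0.089],"delta_rot": [0,0,0],"claw": 0.15}

```text
t: 32.98
position: [0.625, 0.2186, 0.0268]
tcp_rot: [2.888, 1.237, 0.007]
ft_force: [-1.1, 0.5, -0.4]
finger_gap: 0.334
grasp_force: 41.4
```

Call:
drive_tool:
  plan:
    - {"linear": [0,0,0.001],"delta_rot": [0,0,0],"claw": 0.15}
    - {"linear": [0,0,0.001],"delta_rot": [0,0,0],"claw": 0.15}

```text
t: 33.15
position: [0.6254, 0.2185, 0.0263]
tcp_rot: [2.888, 1.237, 0.008]
ft_force: [-0.2, -0.7, -0.6]
finger_gap: 0.33
grasp_force: 41.5
```

Call:
drive_tool:
  plan:
    - {"linear": [0,0,0.001],"delta_rot": [0,0,0],"claw": 0.15}
    - {"linear": [0,0,0.002],"delta_rot": [0,0,0],"claw": 0.15}
    - {"linear": [0,0,0.002],"delta_rot": [0,0,0],"claw": 0.15}

```text
t: 33.4
position: [0.6255, 0.2185, 0.0262]
tcp_rot: [2.888, 1.237, 0.008]
ft_force: [-4.2, -1.8, 9.3]
finger_gap: 0.333
grasp_force: 42.5
```

Call:
drive_tool:
  plan:
    - {"linear": [0,0,-0.001],"delta_rot": [0,0,0],"claw": 0.15}
    - {"linear": [0,0,-0.001],"delta_rot": [0,0,0],"claw": 0.45}
    - {"linear": [0,0,-0.001],"delta_rot": [0,0,0],"claw": 0.45}
    - {"linear": [0,0,-0.001],"delta_rot": [0,0,0],"claw": 0.45}
    - {"linear": [0,0,-0.02],"delta_rot": [0,0,0],"claw": 0.5}
    - {"linear": [0,0,-0.06],"delta_rot": [0,0,0],"claw": 1}
    - {"linear": [0,0,-0.11],"delta_rot": [0,0,0],"claw": 1}
    - {"linear": [0,0,-0.16],"delta_rot": [0,0,0],"claw": 1}
    - {"linear": [0,0,-0.2],"delta_rot": [0,0,0],"claw": 1}
    - {"linear": [0,0,-0.24],"delta_rot": [0,0,0],"claw": 1}
    - {"linear": [0,0,-0.24],"delta_rot": [0,0,0],"claw": 1}
    - {"linear": [0,0,-0.24],"delta_rot": [0,0,0],"claw": 1}

```text
t: 34.4
position: [0.6258, 0.2185, 0.2083]
tcp_rot: [2.887, 1.236, 0.016]
ft_force: [-0.2, 0.1, -0.7]
finger_gap: 0.998
grasp_force: 0.0
```

```bash
python3 - <<'E'
from h import *
d=img("wrist","w15.png")
for x in vision.outline_of("nut_small","wrist")[:1]:
    m=np.array(x["pixels"]); print(x["conf"],m.sum(),np.round(fit("nut_small",d,m,(.624,.219),(.3,.6),z0=.008),4))
e=img("side")
a=d["color"][60:360,150:500]; u,v=proj(e,(.43,.143,.06)).astype(int)
b=cv2.resize(e["color"][v-60:v+60,u-80:u+80],(400,300),interpolation=2)
cv2.imwrite("pics/fin.png",np.hstack([a,b])[:,:,::-1])
E
```

```text
(no output)
```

View pics/fin.png

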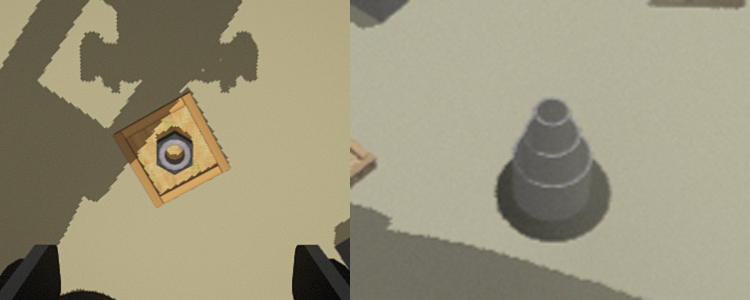

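The small nut lies flat in the centre of its tray, at crop (175,152). The three pots stand nested and upright on the pad, at (553,165) in the right half. Handing in.

```bash
python3 -c "
from h import *
print(bot.close_job())"
```

```text
the job is handed in; nothing more can be done
None
```

The job is handed in at about 35 s of the 131 s allowed, and no verdict came back: the last pictures show the pots nested upright on the pad and each nut flat in its tray, and neither the square pot nor the round collar was handled.

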